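Lock and clamp the polishing arbor with pins and a hex key

ROBOT

A 6-joint arm with a two-finger parallel gripper is mounted at the origin on a cart in front of the work surface, level with it; the furniture and walls round the work are solid. World frame = base frame: x ahead of the robot, y to its left, z up, the work surface at z = 0. Lengths are in mm, angles in rad, forces in N, time in s.
With the tool pointing down it reaches from about 275 to 975 mm from the base axis. Payload 8.4 kg.
Tool frame: the origin (TCP) lies at the very end of the fingers, on their centre line; the grasp point (between the pads) lies 19 mm behind it; z points along the fingers, y is the direction in which the jaws open and shut (so a half turn about z gives the same grasp; the last joint's range is limited). The gripper opens to 92 mm and grips with 3 to 60 N. Pads are 20 mm wide; open, the fingers measure 128 mm over their backs; the gripper's body (75 mm by 189 mm) begins 69 mm behind the grasp point.
Start: joints at [1.281, 0.353, 1.633, -0, 1.155, -0.002], TCP at [177.401, 599.297, 214.583] pointing down, gripper open.
Joint ranges: [-2.63, 2.63], [-0.92, 2.1], [0.06, 2.66], [-1.3, 4.44], [0, 2.69], [-3.02, 3.02]. Speed limits (rad/s): [2.22, 2.22, 2.79, 3.14, 3.14, 3.14].

INTERFACE

Orientations are given as a unit quaternion [w, x, y, z].
In Python, from station import readout, eyes, manip gives the robot as it stands.
- The arm moves only by the shell command python3 -m pendant 'ROWS' [FORCE]. ROWS is a JSON object of lists of equal length, an entry for each row: "gripper": the closure, from -1 (fully open) to 1 (shut); "offset": the shift along the world's x, y, z in units of 50 mm (1.0 is 50 mm), a list of three; "angular": the turn, a rotation vector about the world's x, y, z in rad, a list of three. In form: {"gripper": [gripper, ...], "offset": [[dx, dy, dz], ...], "angular": [[rx, ry, rz], ...]}. A call has 1 to 20 rows; each row is the pose to reach, as a shift and turn from the pose commanded when the call began; what a row does not reach only later rows make up. A row lasts 1/10 s, in which the tool goes at most 50 mm and 8.59 degrees, less where a joint would pass 70% of its speed; a pose out of reach is approached as far as the arm can. A call with a gripper value outside its range is refused whole. The fingers move at their own pace and stop on an object; FORCE is the grip in N (left out, the last holds). Time passes only in rows, so rows that repeat a pose let the fingers close. It gives the time, the measured TCP pose, the force and the opening at its end, in the units of the state.
- readout.observe(): the state, without advancing time (a new reading comes with each control period).
- eyes.capture(name): name is "scene" or "top" or "wrist"; returns a dict with "pixels" (420x560x3 uint8, red, green, blue), "depth" (420x560 float32, mm along the optical axis (not along the pixel's ray), 0 where there is no reading), "fov_y" (degrees; the focal length in pixels is half the picture's height over the tangent of half this angle, whatever the lens; pixels are square), "cx", "cy" (the principal point, pixels), "rvec" (rotation vector, rad) and "tvec" (3), from world to camera coordinates, as OpenCV has them. Camera axes: x right, y down, z forward; pixel columns grow to the right and rows downward; lengths in mm; the calibration is good to about 2 mm. A picture is of the moment at which its call begins.
- manip.finish_job(): hands the job in, once; it reports no verdict.
The state is a dict: "time_s": time; "qpos": joint angles; "qvel": joint speeds; "tau": joint torques, N m; "eef_pos": TCP position; "tcp_rot": TCP orientation; "force": force on the tool from outside, world axes, zero at the start; "moment": the same for the moment, N m; "width": finger opening in mm.
Only numpy, scipy, OpenCV 4.12 (cv2) and the standard library are available. Lean on these libraries where they do the work, as an engineer would, in place of code of your own. Each camera call takes 0.05 s, during which the arm holds its last target.

TASK

Turn the arbor between its centres until the white mark faces straight up, then push every pin from the rack down through the bridge and the arbor until its flange sits on the bridge, one pin to a hole. Then take the hex key from its block, flip it so that its short arm goes fully into the clamp screw on the tailstock, and with the long arm as lever turn the stiff screw clockwise until it stops. Finally lay the key flat inside the tool tray, with the pins left in place, and do not disturb the white plaster cast behind the tray.

Things in the scene. Friction and masses are not known exactly. Their poses are not given: they have to be found in the camera images.
- arbor (a joint): Angle (rad) of the steel arbor (36 mm across, axis level, along the stand's y) between two centres of the stand. 0 = its white mark faces straight up and its three cross holes stand upright under the bridge's holes; positive = mark and driver ball lean towards the stand's -x side (towards the robot at stand yaw 0). Turns -1.3 to 1.3, moderately stiff (0.1 N m), stays where left.
- dog_ball (a point): Centre of the 18 mm black ball on the end of the driver (a 9 mm rod that stands out from a collar near the arbor's +y end), 62 mm from the arbor's axis, on the same side as the white mark: the mark faces up when the ball is straight above the axis. The axis is 62 mm above the bench.
- stand: Arbor stand: grey base plate 100 x 280 x 14 mm (origin under its middle, on the bench; fixed, yaw varies), headstock (44 x 28, top 78 mm high) at y +112 mm, tailstock (48 x 50, top 86 mm high) at y -110 mm with the clamp screw upright on top; the arbor lies along y at x 0 between them. Above it an aluminium bridge plate (y -58 to +58, x -18 to +34 mm, top 96 mm high, 12 mm thick) with three holes.
- hole1 (a point): Mouth of bridge hole 1 (of three, on the arbor's line, at stand y -36 mm): its centre in the bridge's top face, 96 mm above the bench. Hole 11.6 mm across; below it the arbor has a 12 mm cross hole right through, open to the pin only while the mark is up.
- hole2 (a point): Mouth of bridge hole 2 (of three, on the arbor's line, at stand y 0 mm): its centre in the bridge's top face, 96 mm above the bench. Hole 11.6 mm across; below it the arbor has a 12 mm cross hole right through, open to the pin only while the mark is up.
- hole3 (a point): Mouth of bridge hole 3 (of three, on the arbor's line, at stand y 36 mm): its centre in the bridge's top face, 96 mm above the bench. Hole 11.6 mm across; below it the arbor has a 12 mm cross hole right through, open to the pin only while the mark is up.
- pin1_grip (a point): Grip point of pin1: middle of the round knurled head of a retaining pin (head 16 mm across, 4 to 40 mm above the flange's underside; this point 26 mm above it; z along the pin, head up). Two or three equal pins are present, upright in the wooden pin rack (130 x 46 x 66 mm) at 40 mm spacing, flange on its top.
- pin2_grip (a point): Grip point of pin2: middle of the round knurled head of a retaining pin (head 16 mm across, 4 to 40 mm above the flange's underside; this point 26 mm above it; z along the pin, head up). Two or three equal pins are present, upright in the wooden pin rack (130 x 46 x 66 mm) at 40 mm spacing, flange on its top.
- pin3_grip (a point): Grip point of pin3: middle of the round knurled head of a retaining pin (head 16 mm across, 4 to 40 mm above the flange's underside; this point 26 mm above it; z along the pin, head up). Two or three equal pins are present, upright in the wooden pin rack (130 x 46 x 66 mm) at 40 mm spacing, flange on its top.
- pin1_seat (a point): Middle of the underside of pin1's 21 mm flange; the shank below is 10 mm across and 62 mm long with a tapered tip. Pin home = this point at a bridge hole's mouth.
- pin2_seat (a point): Middle of the underside of pin2's 21 mm flange; the shank below is 10 mm across and 62 mm long with a tapered tip. Pin home = this point at a bridge hole's mouth.
- pin3_seat (a point): Middle of the underside of pin3's 21 mm flange; the shank below is 10 mm across and 62 mm long with a tapered tip. Pin home = this point at a bridge hole's mouth.
- key_elbow (a point): Elbow of the loose L-shaped hexagon key (12 mm across flats, dark steel, 160 g): where the axes of its arms meet. Frame: +x along the short arm, -z along the long arm; flat faces look to +y and -y, so it can be gripped across y at the elbow or anywhere on the arms.
- key_short_tip (a point): End of the key's short arm, 48 mm from the elbow. At the start this arm is level and points roughly to the robot's left.
- key_long_tip (a point): End of the key's long arm, 120 mm from the elbow. At the start the key stands in a wooden block (64 x 64 x 80 mm), long arm down, 70 mm deep in a loose 17 mm square hole (pull it straight up), elbow 130 mm above the bench.
- socket (a point): Middle of the floor of the clamp screw's hexagon socket (18 mm deep, about 1.2 mm wider than the key, open upwards; screw head 25 mm across, top 108 mm above the bench, axis upright). Turns with the screw. With the short arm down, the long arm must lie along this frame's x axis or a multiple of 60 degrees from it (7 degrees of play each way). Seated, the key stands by itself.
- screw (a joint): Angle (rad) of the stiff clamp screw: grows as it is tightened (clockwise from above), starts at 0 to 0.35, comes up hard against its stop at 1.4. Needs 0.7 N m: about 7 N at 100 mm out on the key's long arm.
- tray: Loose flat aluminium tool tray, 200 x 150 x 26 mm outside, walls and floor 4 mm, open on top; origin under its middle, x along its length.
- cast: White plaster dental cast, 53 x 71 x 27 mm, loose on the bench behind the tray; bystander.

How it is judged (in metres and radians):
On the way, in this order (a step that is already met when the one before it is completed fails the run):
1. the arbor's mark faces up (within 0.08 rad) (value of joint arbor between -0.08 and 0.08 rad), for 0.2 s.
2. every pin present is home in a bridge hole, flange within 8 mm of the mouth ((distance between pin1_seat and hole1 below 0.008 m or distance between pin1_seat and hole2 below 0.008 m or distance between pin1_seat and hole3 below 0.008 m) and (distance between pin2_seat and hole1 below 0.008 m or distance between pin2_seat and hole2 below 0.008 m or distance between pin2_seat and hole3 below 0.008 m) and (distance between pin3_seat and hole1 below 0.008 m or distance between pin3_seat and hole2 below 0.008 m or distance between pin3_seat and hole3 below 0.008 m)), for 0.2 s.
3. the key's short arm is fully in the screw's socket, upright (distance between key_short_tip and socket below 0.008 m and angle between the x axis of key_elbow and the z axis of socket, either way round below 0.25 rad), for 0.2 s.
4. the screw is tightened against its stop (beyond 1.3 rad) with the key in it (value of joint screw above 1.3 rad and distance between key_short_tip and socket below 0.012 m), for 0.1 s.
At the end, for the whole second after the job is handed in: Mark up within 0.12 rad, every pin present home within 8 mm of a hole's mouth, the screw beyond 1.25 rad, and the key lying in the tray: elbow and both ends inside its outline and less than 30 mm above its underside (all of step 2 and value of joint arbor between -0.12 and 0.12 rad and value of joint screw above 1.25 rad and x of key_elbow in the frame of tray between -0.1 and 0.1 m and y of key_elbow in the frame of tray between -0.075 and 0.075 m and z of key_elbow in the frame of tray between 0 and 0.03 m and x of key_short_tip in the frame of tray between -0.1 and 0.1 m and y of key_short_tip in the frame of tray between -0.075 and 0.075 m and z of key_short_tip in the frame of tray between 0 and 0.03 m and x of key_long_tip in the frame of tray between -0.1 and 0.1 m and y of key_long_tip in the frame of tray between -0.075 and 0.075 m and z of key_long_tip in the frame of tray between 0 and 0.03 m); the robot touches nothing.
It fails at once if the plaster cast is moved by more than 25 mm (distance of cast from where it was at the start of the episode above 0.025 m).
Of pin1, pin2, pin3 only 2 to 3 are there at a start; the rules pass over those that are not, and their reading is None.
At some moment in a run one of tray may be knocked a few centimetres aside while the robot is not near it.
It also fails if it takes over 200 s, if anything falls off the work surface, if the arm or the gripper's body presses on something with over 40 N, if the wrist force passes 120 N, or if a joint passes its speed limit or range.

## Working session

There is one attempt and no reset: what is moved stays moved. The work goes in short steps, Python scripts to look and compute and a shell command to move; the robot and the scene stay as the last step left them, time stands still between calls to the robot, and variables do not carry over. Pictures are saved under pics/ and viewed, and the job is handed in when it is done.

```bash
ls; mkdir -p pics; cat > h.py <<'E'
import numpy as np, cv2
from scipy.spatial.transform import Rotation as R
from station import readout, eyes, manip
def cap(n,save=None):
    c=eyes.capture(n)
    if save: cv2.imwrite('pics/'+save,c['pixels'][:,:,::-1])
    np.savez('last_%s.npz'%n,**{k:np.asarray(v) for k,v in c.items()})
    return c
def load(n): return dict(np.load('last_%s.npz'%n))
def cam(c):
    f=210/np.tan(np.radians(float(c['fov_y']))/2)
    Rm=cv2.Rodrigues(np.array(c['rvec'],float))[0]; t=np.array(c['tvec'],float).ravel()
    return f,Rm,t
def pts(c):
    f,Rm,t=cam(c); d=c['depth']; v,u=np.mgrid[0:420,0:560]
    P=np.stack([(u-c['cx'])/f*d,(v-c['cy'])/f*d,d],-1)
    W=(P-t)@Rm
    W[d<=0]=np.nan
    return W
def ray(c,u,v,z):
    f,Rm,t=cam(c); o=-Rm.T@t; d=Rm.T@np.array([(u-c['cx'])/f,(v-c['cy'])/f,1.])
    return o+d*(z-o[2])/d[2]
def proj(c,p):
    f,Rm,t=cam(c); q=Rm@np.array(p,float)+t
    return q[0]/q[2]*f+c['cx'],q[1]/q[2]*f+c['cy']
E
python3 - <<'E'
from h import *
print(readout.observe())
for n in ['scene','top','wrist']:
    c=cap(n,n+'0.png'); print(n,c['fov_y'],c['cx'],c['cy'],-cam(c)[1].T@cam(c)[2])
E
```

```text
pics
{'time_s': 0.0, 'qpos': array([ 1.28059222e+00,  3.53632927e-01,  1.63415190e+00, -1.53918634e-05,
        1.15518589e+00, -2.43156346e-03]), 'qvel': array([-4.24376875e-05,  3.55032146e-04, -8.95326531e-04,  3.08219069e-04,
        1.59009886e-03,  1.21826962e-03]), 'tau': array([ 3.64291853e-03, -5.93860316e+01, -3.34208500e+01,  7.00179627e-02,
        2.36738473e-02, -8.67917561e-05]), 'eef_pos': array([177.26521394, 598.80905821, 213.86559694]), 'tcp_rot': array([-9.34952208e-05,  1.43387184e-01,  9.89666429e-01, -6.82697837e-04]), 'force': array([0.09116519, 1.28435282, 1.02140164]), 'moment': array([-0.02060699,  0.02764735,  0.00485609]), 'width': 91.7087373402791}
scene 43.24562688115279 276.98972419030594 205.41173008610855 [-362.77537112 -553.5362943   820.38119477]
top 52.531939892201684 280.75003938767253 212.38702168844117 [ 497.9963967    49.11737339 1397.80257102]
wrist 59.83071337854237 280.47621396307966 207.33670627536543 [100.22157044 621.71790897 383.00739043]
```

View pics/scene0.png

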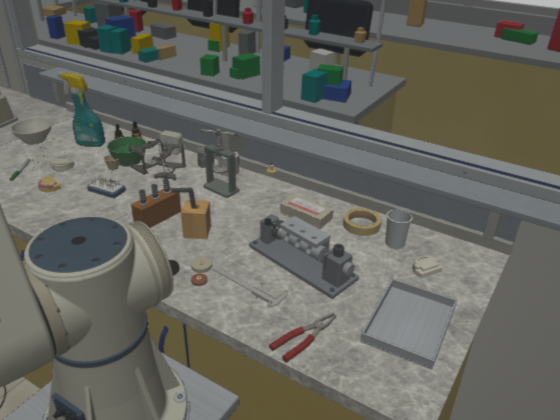

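View pics/top0.png

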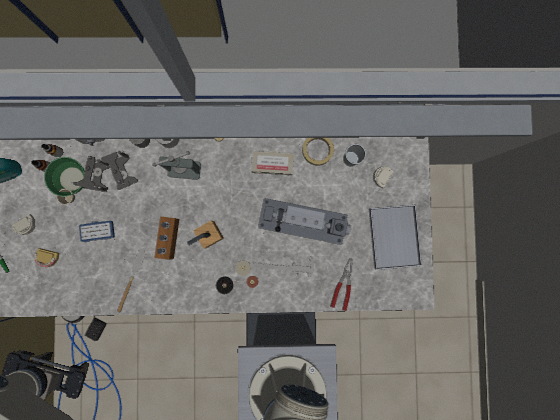

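View pics/wrist0.png

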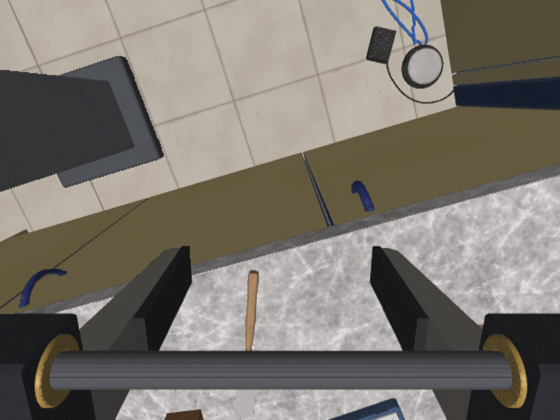

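The scene shows the stand in the middle (top px ~305,222), the rack with what look like 3 pins (166,238), the key block (208,236), the tray (395,237) and the cast (383,177). Next I measure positions.

```bash
python3 - <<'E'
from h import *
c=load('top'); im=c['pixels'][:,:,::-1]
a=cv2.resize(im[185:265,145:245],None,fx=6,fy=6,interpolation=cv2.INTER_CUBIC)
b=cv2.resize(im[185:265,250:360],None,fx=7,fy=7,interpolation=cv2.INTER_CUBIC)
cv2.imwrite('pics/ta.png',a);cv2.imwrite('pics/tb.png',b)
W=pts(c)
for (u,v) in [(305,222),(280,215),(340,228),(166,238),(208,236),(395,237),(383,177),(300,260)]: print(u,v,W[v,u].round(1))
z=W[...,2]
# stand points
def rect(m,name):
    p=W[m][:,:2].astype(np.float32); r=cv2.minAreaRect(p); print(name,len(p),r)
roi=np.zeros(z.shape,bool); roi[190:250,250:360]=1
rect(roi&(z>90)&(z<102),'bridge')
rect(roi&(z>8)&(z<20),'base')
roi[:]=0; roi[205:265,148:182]=1
rect(roi&(z>60)&(z<72),'rack')
rect(roi&(z>85),'pins')
for m in [1]:
    mm=(roi&(z>90)).astype(np.uint8); n,l,s,ce=cv2.connectedComponentsWithStats(mm)
    for i in range(1,n): print(s[i],W[l==i].mean(0), W[l==i].max(0))
roi[:]=0; roi[210:260,184:230]=1
rect(roi&(z>74)&(z<86),'block'); rect(roi&(z>115),'key'); 
roi[:]=0; roi[195:280,362:430]=1
rect(roi&(z>18)&(z<35),'tray')
roi[:]=0; roi[160:195,365:400]=1
rect(roi&(z>10)&(z<40),'cast')
E
```

```text
305 222 [547.  -58.5  96. ]
280 215 [570.2  17.5  81.1]
340 228 [ 527.5 -167.6   85.3]
166 238 [503.6 370.5  72.2]
208 236 [508.2 243.   60.4]
395 237 [ 497.5 -361.8    5.4]
383 177 [ 694.2 -323.2   21.7]
300 260 [426.3 -48.1  -1.2]
bridge 636 ((554.1182861328125, -78.75482940673828), (207.1619415283203, 66.1337661743164), 81.53441619873047)
base 1281 ((568.060546875, -66.77706909179688), (312.7709655761719, 145.3360137939453), 78.26602935791016)
rack 504 ((504.8086853027344, 377.6556701660156), (47.967376708984375, 130.11990356445312), 81.77753448486328)
pins 93 ((505.1643371582031, 376.7341003417969), (15.749295234680176, 94.50492858886719), 82.10250854492188)
[161 222   6   6  29] [544.4184773  371.1418343  103.38138307] [551.99634413 377.52578002 109.85402519]
[159 235   7   6  30] [504.6000261  376.24202646 102.87180128] [512.66137547 383.78843904 110.53715087]
[157 248   7   6  29] [464.98631134 381.61461312 102.36182767] [473.41728731 390.39247407 109.63464059]
block 364 ((514.1924438476562, 244.89862060546875), (64.52256774902344, 64.04916381835938), 29.166526794433594)
key 81 ((500.369873046875, 269.5610656738281), (12.10196590423584, 55.62242889404297), 28.373432159423828)
tray 338 ((499.01690673828125, -358.18670654296875), (199.72401428222656, 152.54840087890625), 4.099618434906006)
cast 272 ((703.3935546875, -315.7691650390625), (61.553375244140625, 68.96441650390625), 57.34336471557617)
```

```bash
python3 - <<'E'
from h import *
c=load('scene'); im=c['pixels'][:,:,::-1]
cv2.imwrite('pics/sa.png',cv2.resize(im[170:250,120:220],None,fx=6,fy=6,interpolation=cv2.INTER_CUBIC))
cv2.imwrite('pics/sb.png',cv2.resize(im[200:300,240:370],None,fx=6,fy=6,interpolation=cv2.INTER_CUBIC))
E
```

```text
(no output)
```

View pics/ta.png

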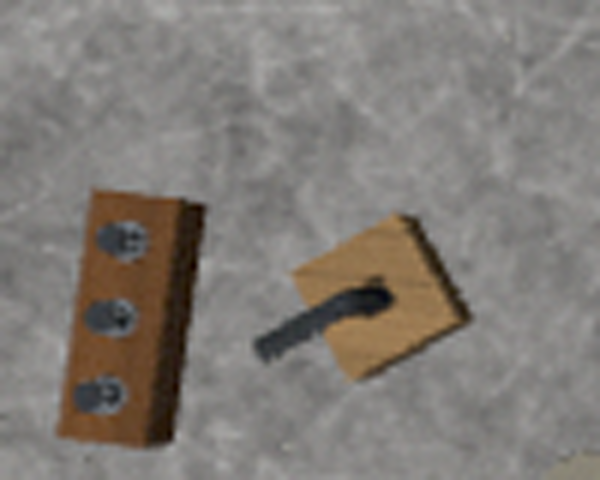

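View pics/tb.png

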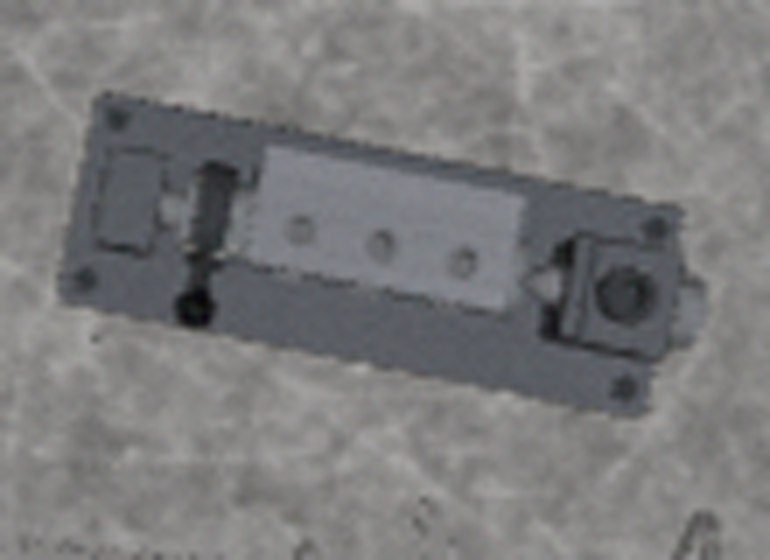

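View pics/sa.png

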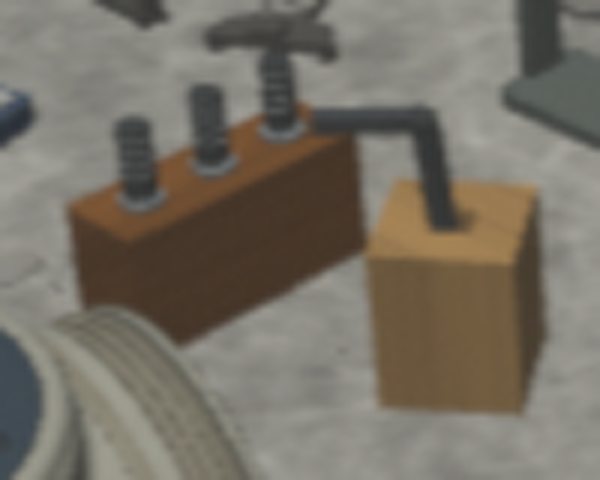

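View pics/sb.png

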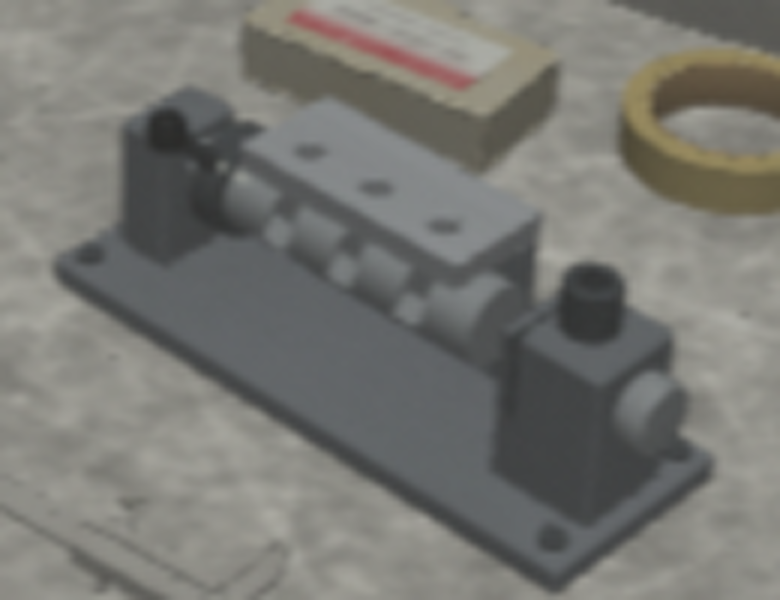

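```bash
python3 - <<'E'
from h import *
c=load('top'); W=pts(c)
h=[ray(c,u/7+250-.43,v/7+185-.43,96) for u,v in [(300,230),(382,245),(463,263)]]
print('holes',np.round(h,1)); s=ray(c,625/7+249.6,295/7+184.6,108); print('screw',s)
d=h[0]-h[2]; d/=np.linalg.norm(d); print('y axis',d, 'yaw deg',np.degrees(np.arctan2(-d[0],d[1])))
d2=h[1]-s;print(np.linalg.norm(d2[:2]), np.degrees(np.arctan2(-d2[0],d2[1])))
b=c
for u in range(274,282):
  print([ (W[v,u].round(0).tolist()) for v in (227,228,229,230)])
print('ball ray at z', [ray(c,277.3,228.6,z).round(1).tolist() for z in (62,80,100,120)])
s=load('scene');Ws=pts(s)
u,v=168//6+240,128//6+200; print(Ws[v-1:v+2,u-1:u+2].round(0))
k=load('top')
for u,v in [(380,298),(262,352)]: print('key',ray(c,u/6+144.6,v/6+184.6,136))
E
```

```text
holes [[561.5 -20.1  96. ]
 [554.5 -56.   96. ]
 [546.1 -91.4  96. ]]
screw [ 530.84680457 -160.54141077  108.        ]
y axis [0.21001422 0.97769833 0.        ] yaw deg -12.123185366960485
107.16321696989523 -12.725195769072961
[[535.0, 36.0, 19.0], [532.0, 36.0, 18.0], [528.0, 36.0, 16.0], [525.0, 36.0, 15.0]]
[[532.0, 34.0, 107.0], [529.0, 34.0, 114.0], [526.0, 34.0, 116.0], [523.0, 34.0, 109.0]]
[[532.0, 31.0, 113.0], [529.0, 31.0, 115.0], [526.0, 31.0, 114.0], [523.0, 31.0, 112.0]]
[[532.0, 28.0, 112.0], [529.0, 28.0, 114.0], [526.0, 28.0, 112.0], [523.0, 28.0, 112.0]]
[[532.0, 25.0, 109.0], [529.0, 25.0, 114.0], [526.0, 25.0, 116.0], [523.0, 25.0, 117.0]]
[[532.0, 22.0, 112.0], [529.0, 22.0, 113.0], [526.0, 22.0, 109.0], [523.0, 22.0, 115.0]]
[[535.0, 16.0, 17.0], [531.0, 17.0, 17.0], [526.0, 19.0, 108.0], [525.0, 16.0, 11.0]]
[[535.0, 13.0, 12.0], [532.0, 13.0, 13.0], [528.0, 13.0, 18.0], [525.0, 13.0, 12.0]]
ball ray at z [[528.6, 26.1, 62.0], [528.2, 26.4, 80.0], [527.7, 26.7, 100.0], [527.2, 27.1, 120.0]]
[[[520.  25. 116.]
  [520.  22. 117.]
  [526.  23. 114.]]

 [[520.  25. 113.]
  [522.  24. 113.]
  [523.  21. 113.]]

 [[523.  27. 108.]
  [520.  22. 111.]
  [525.  22. 109.]]]
key [512.69518865 232.17470323 136.        ]
key [486.97580021 289.87768643 136.        ]
```

```bash
python3 -m pendant '{"gripper":[-1,-1,-1,-1,-1,-1,-1,-1,-1,-1,-1,-1,-1,-1,-1,-1,-1,-1,-1,-1],"offset":[[6.84,-16.2,1.1],[6.84,-16.2,1.1],[6.84,-16.2,1.1],[6.84,-16.2,1.1],[6.84,-16.2,1.1],[6.84,-16.2,1.1],[6.84,-16.2,1.1],[6.84,-16.2,1.1],[6.84,-16.2,1.1],[6.84,-16.2,1.1],[6.84,-16.2,1.1],[6.84,-16.2,1.1],[6.84,-16.2,1.1],[6.84,-16.2,1.1],[6.84,-16.2,1.1],[6.84,-16.2,1.1],[6.84,-16.2,1.1],[6.84,-16.2,1.1],[6.84,-16.2,1.1],[6.84,-16.2,1.1]],"angular":[[0,0,-1.5],[0,0,-1.5],[0,0,-1.5],[0,0,-1.5],[0,0,-1.5],[0,0,-1.5],[0,0,-1.5],[0,0,-1.5],[0,0,-1.5],[0,0,-1.5],[0,0,-1.5],[0,0,-1.5],[0,0,-1.5],[0,0,-1.5],[0,0,-1.5],[0,0,-1.5],[0,0,-1.5],[0,0,-1.5],[0,0,-1.5],[0,0,-1.5]]}' 30; python3 - <<'E'
from h import *
s=readout.observe(); print(s['eef_pos'],R.from_quat(s['tcp_rot'],scalar_first=True).as_matrix().round(3),s['qpos'].round(2),s['force'])
E
```

```text
time_s: 2.15
eef_pos: [518.9, -210.8, 268.9]
tcp_rot: [-0.001, 0.78, 0.626, -0.0]
force: [-0.5, 0.1, -0.6]
width: 91.7
[ 518.90739428 -210.78693985  268.93954821] [[ 0.217  0.976 -0.001]
 [ 0.976 -0.217  0.001]
 [ 0.001 -0.001 -1.   ]] [-0.39  0.2   1.71  0.    1.23 -0.17] [-0.51188871  0.06382069 -0.6221981 ]
```

```bash
python3 - <<'E'
from h import *
c=cap('wrist','w1.png'); print(-cam(c)[1].T@cam(c)[2])
E
```

```text
[ 537.04897675 -132.32375595  438.04855944]
```

View pics/w1.png

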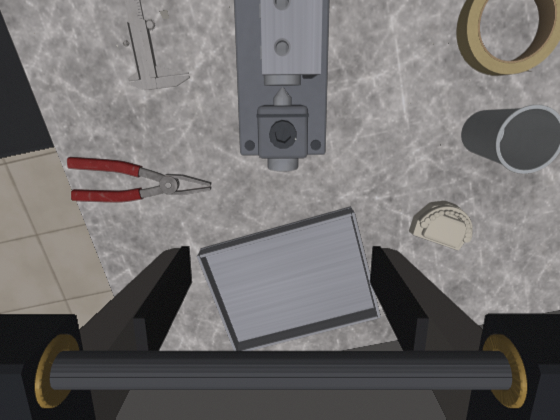

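The wrist view shows the screw at (283,133) and two holes at the top. The whole stand will be in view if the tool moves further along +y.

```bash
python3 -m pendant '{"gripper":[-1,-1,-1,-1,-1],"offset":[[0.56,2.6,0],[0.56,2.6,0],[0.56,2.6,0],[0.56,2.6,0],[0.56,2.6,0]],"angular":[[0,0,0],[0,0,0],[0,0,0],[0,0,0],[0,0,0]]}'; python3 - <<'E'
from h import *
c=cap('wrist','w2.png'); print(-cam(c)[1].T@cam(c)[2])
E
```

```text
time_s: 2.7
eef_pos: [546.8, -79.2, 269.7]
tcp_rot: [0.0, 0.778, 0.628, -0.0]
force: [0.7, 0.6, 0.3]
width: 91.6
[ 5.64384444e+02 -4.78535049e-01  4.38718112e+02]
```

View pics/w2.png

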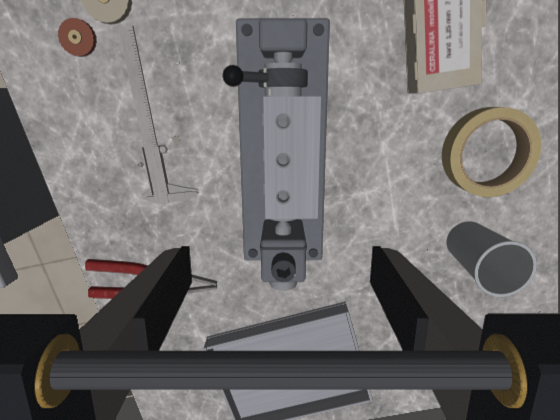

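```bash
python3 - <<'E'
from h import *
c=load('wrist'); im=c['pixels'][:,:,::-1]
cv2.imwrite('pics/w2a.png',cv2.resize(im[95:215,220:350],None,fx=5,fy=5,interpolation=cv2.INTER_CUBIC))
cv2.imwrite('pics/w2b.png',cv2.resize(im[225:300,235:335],None,fx=7,fy=7,interpolation=cv2.INTER_CUBIC))
E
```

```text
(no output)
```

View pics/w2a.png

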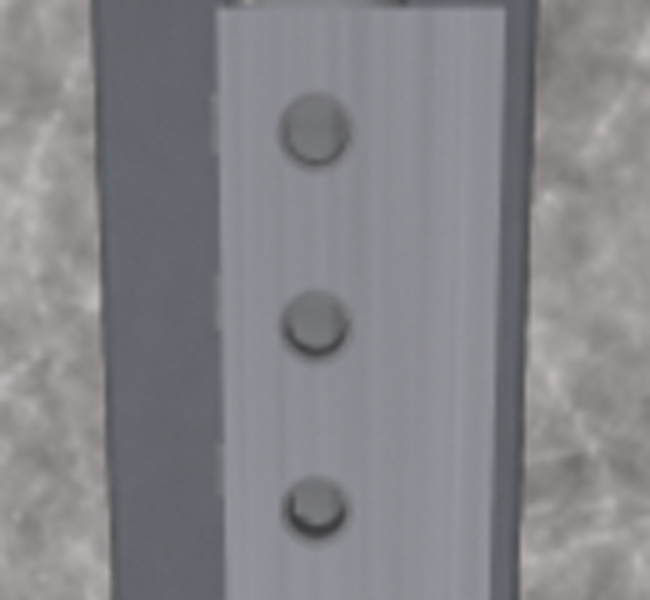

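View pics/w2b.png

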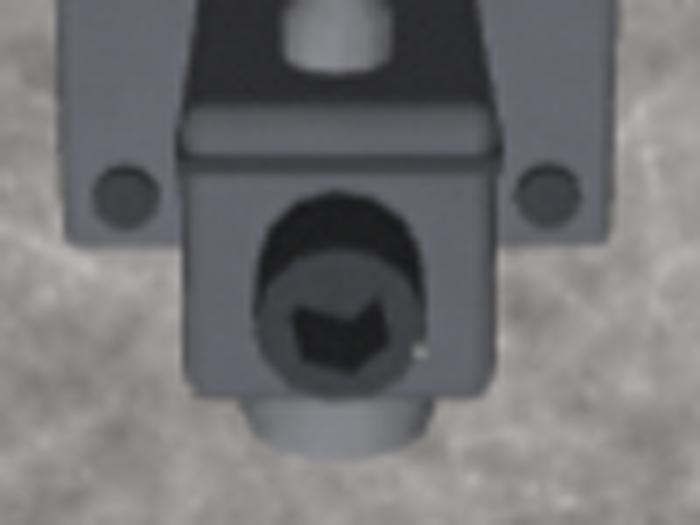

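```bash
python3 - <<'E'
from h import *
c=load('wrist')
f=lambda x,y,s,x0,y0:((x+.5)/s-.5+x0,(y+.5)/s-.5+y0)
h=[ray(c,*f(x,y,5,220,95),96) for x,y in [(315,130),(316,324),(316,509)]]
s=ray(c,*f(341,322,7,235,225),108)
bh=[ray(c,*f(x,y,7,235,225),14) for x,y in [(126,197),(548,196)]]
print(np.round(h,1),s.round(1),np.round(bh,1))
for a,b in [(h[0],h[2]),(h[0],s),(h[1],s)]:
    d=a-b; print(np.linalg.norm(d[:2]),np.degrees(np.arctan2(-d[0],d[1])))
W=pts(c)
print('ballray',[ray(c,232.5,75.5,z).round(1) for z in (100,106,110)],W[75,228:237].round(1))
E
```

```text
[[562.3 -19.6  96. ]
 [555.  -54.5  96. ]
 [547.4 -89.8  96. ]] [ 532.3 -161.5  108. ] [[ 490.6 -174.8   14. ]
 [ 564.9 -190.8   14. ]]
71.72270758635597 -12.000204480724562
144.99519395376 -11.912466776917103
109.34738107167382 -11.932093800425658
ballray [array([527.6,  27.5, 100. ]), array([528.2,  27. , 106. ]), array([528.7,  26.6, 110. ])] [[525.4  27.6 113. ]
 [526.5  27.2 115.2]
 [527.2  27.1 114.3]
 [527.8  27.  112.8]
 [528.7  26.8 113.1]
 [529.6  26.6 113.8]
 [530.4  26.4 114. ]
 [531.1  26.4 112.5]
 [532.   26.1 113.1]]
```

```bash
python3 -m pendant '{"gripper":[-0.3,-0.3,-0.3,-0.3,-0.3,-0.3,-0.3,-0.3,-0.3,-0.3],"offset":[[-0.38,2.12,-1],[-0.38,2.12,-1],[-0.38,2.12,-1],[-0.38,2.12,-1],[-0.38,2.12,-2],[-0.38,2.12,-2.7],[-0.38,2.12,-3.1],[-0.38,2.12,-3.44],[-0.38,2.12,-3.44],[-0.38,2.12,-3.44]],"angular":[[0,0,0],[0,0,0],[0,0,0],[0,0,0],[0,0,0],[0,0,0],[0,0,0],[0,0,0],[0,0,0],[0,0,0]]}' 10; python3 - <<'E'
from h import *
c=cap('scene','s1.png')
im=c['pixels'][:,:,::-1]
cv2.imwrite('pics/s1c.png',cv2.resize(im[150:300,210:370],None,fx=4,fy=4,interpolation=cv2.INTER_CUBIC))
E
```

```text
time_s: 3.75
eef_pos: [528.9, 24.1, 98.2]
tcp_rot: [0.0, 0.78, 0.626, 0.0]
force: [-0.2, -1.1, -0.2]
width: 60.0
```

View pics/s1c.png

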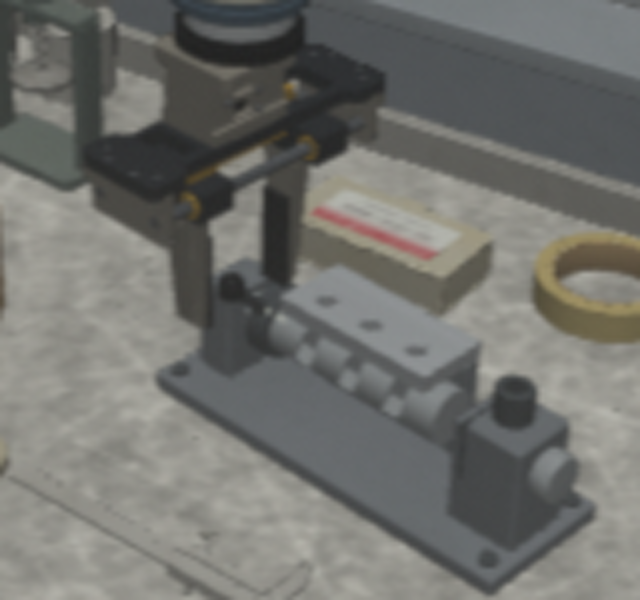

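The ball sits between the open fingers. I move to its upright position and then close to centre it.

```bash
python3 -m pendant '{"gripper":[-0.3,-0.3,-0.3,-0.3,-0.3,0,0.2,0.4,0.6,0.6,0.6,0.6,0.6,0.6],"offset":[[0.2,-0.03,0.12],[0.4,-0.06,0.25],[0.6,-0.09,0.3],[0.83,-0.12,0.32],[0.83,-0.12,0.32],[0.83,-0.12,0.32],[0.83,-0.12,0.32],[0.83,-0.12,0.32],[0.83,-0.12,0.32],[0.83,-0.12,0.32],[0.83,-0.12,0.32],[0.83,-0.12,0.32],[0.83,-0.12,0.32],[0.83,-0.12,0.32]],"angular":[[0,0,0],[0,0,0],[0,0,0],[0,0,0],[0,0,0],[0,0,0],[0,0,0],[0,0,0],[0,0,0],[0,0,0],[0,0,0],[0,0,0],[0,0,0],[0,0,0]]}' 10; python3 - <<'E'
from h import *
c=cap('scene','s2.png')
im=c['pixels'][:,:,::-1]
cv2.imwrite('pics/s2c.png',cv2.resize(im[150:300,210:370],None,fx=4,fy=4,interpolation=cv2.INTER_CUBIC))
E
```

```text
time_s: 5.2
eef_pos: [565.5, 19.2, 114.8]
tcp_rot: [-0.003, 0.779, 0.627, -0.004]
force: [-20.0, -0.1, 23.9]
width: 76.4
```

View pics/s2c.png

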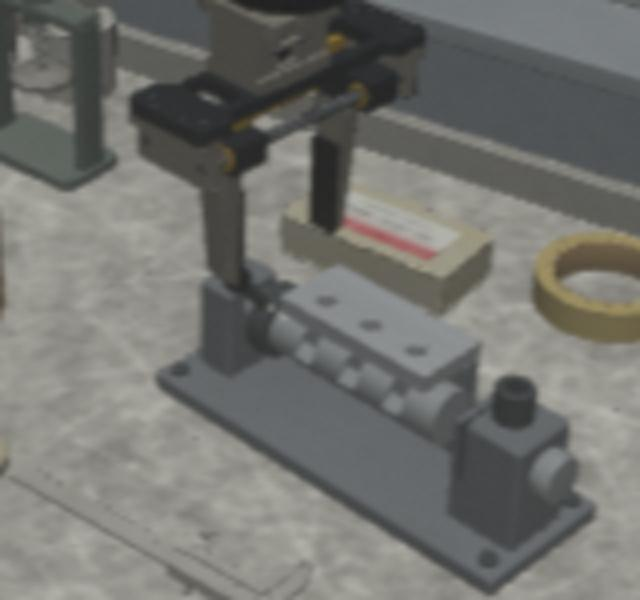

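The -x finger rose too early and is resting on top of the ball; the arbor hasn't moved. I back off and redo the push with the tip kept low.

```bash
python3 -m pendant '{"gripper":[0.2,-0.3,-0.3,-0.3,-0.3,-0.3,-0.3,-0.3,-0.3,-0.3],"offset":[[0,0,0.4],[0,0,0.6],[-0.4,0.06,0.6],[-0.8,0.12,0.6],[-0.83,0.12,0.6],[-0.83,0.12,0.2],[-0.83,0.12,-0.32],[-0.83,0.12,-0.32],[-0.83,0.12,-0.32],[-0.83,0.12,-0.32]],"angular":[[0,0,0],[0,0,0],[0,0,0],[0,0,0],[0,0,0],[0,0,0],[0,0,0],[0,0,0],[0,0,0],[0,0,0]]}' 10; python3 - <<'E'
from h import *
c=cap('scene','s2.png')
im=c['pixels'][:,:,::-1]
cv2.imwrite('pics/s2c.png',cv2.resize(im[200:250,240:300],None,fx=10,fy=10,interpolation=cv2.INTER_CUBIC))
E
```

```text
time_s: 6.25
eef_pos: [529.7, 25.3, 98.7]
tcp_rot: [0.001, 0.78, 0.626, 0.001]
force: [-0.2, 0.1, 0.7]
width: 59.7
```

View pics/s2c.png

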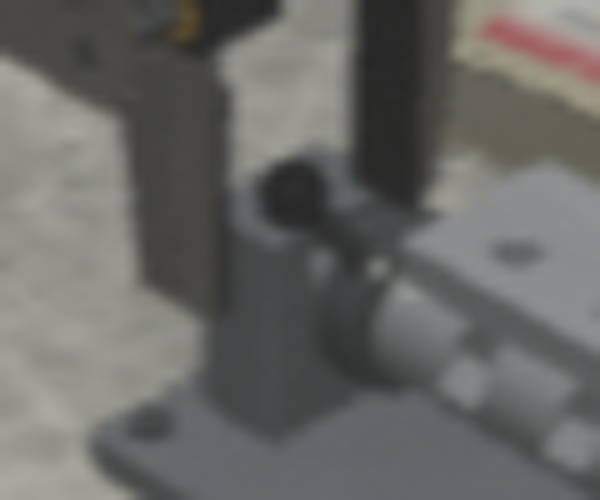

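```bash
python3 -m pendant '{"gripper":[-0.3,-0.3,-0.3,-0.3,-0.3,-0.3,-0.3,0,0.2,0.4,0.6,0.6,0.6,0.6,0.6],"offset":[[0,0,-0.06],[0.2,-0.04,-0.06],[0.4,-0.08,-0.06],[0.5,-0.1,0],[0.6,-0.12,0.06],[0.72,-0.14,0.12],[0.83,-0.16,0.18],[0.83,-0.16,0.2],[0.83,-0.16,0.25],[0.83,-0.16,0.25],[0.83,-0.16,0.25],[0.83,-0.16,0.25],[0.83,-0.16,0.25],[0.83,-0.16,0.25],[0.83,-0.16,0.25]],"angular":[[0,0,0],[0,0,0],[0,0,0],[0,0,0],[0,0,0],[0,0,0],[0,0,0],[0,0,0],[0,0,0],[0,0,0],[0,0,0],[0,0,0],[0,0,0],[0,0,0],[0,0,0]]}' 10; python3 - <<'E'
from h import *
c=cap('scene','s3.png')
im=c['pixels'][:,:,::-1]
cv2.imwrite('pics/s3c.png',cv2.resize(im[190:250,240:310],None,fx=9,fy=9,interpolation=cv2.INTER_CUBIC))
E
```

```text
time_s: 7.8
eef_pos: [570.0, 17.3, 110.1]
tcp_rot: [0.0, 0.78, 0.626, 0.0]
force: [-1.2, 1.1, 1.7]
width: 18.5
```

View pics/s3c.png

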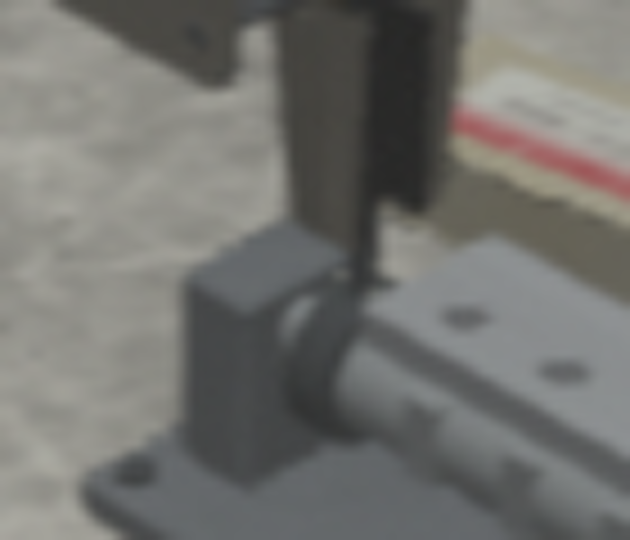

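```bash
python3 -m pendant '{"gripper":[-0.3,-0.3,-0.3,-0.3,-0.3,-0.3,-0.3,-0.3,-0.3,-0.3,-0.3,-0.3],"offset":[[0,0,0],[0,0,0],[0,0,0],[0,0,0.6],[0,0,1.2],[0,0,2.0],[0,-0.4,2.7],[0,-1.2,2.7],[0,-1.4,2.7],[0,-1.4,2.7],[0,-1.4,2.7],[0,-1.4,2.7]],"angular":[[0,0,0],[0,0,0],[0,0,0],[0,0,0],[0,0,0],[0,0,0],[0,0,0],[0,0,0],[0,0,0],[0,0,0],[0,0,0],[0,0,0]]}' 10; python3 - <<'E'
from h import *
c=cap('wrist','w3.png')
cv2.imwrite('pics/w3c.png',cv2.resize(c['pixels'][60:300,170:350,::-1],None,fx=2.5,fy=2.5,interpolation=cv2.INTER_CUBIC))
E
```

```text
time_s: 9.05
eef_pos: [569.6, -51.7, 244.4]
tcp_rot: [-0.001, 0.779, 0.627, -0.0]
force: [-0.3, -0.4, 0.9]
width: 59.6
```

View pics/w3c.png

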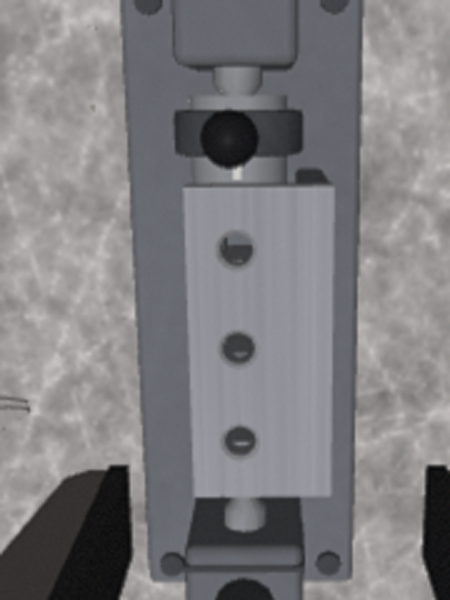

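```bash
python3 - <<'E'
from h import *
c=load('wrist')
f=lambda x,y,s,x0,y0:((x+.5)/s-.5+x0,(y+.5)/s-.5+y0)
h=np.array([ray(c,*f(x,y,2.5,170,60),96) for x,y in [(237,249),(239,348),(240,440)]])
b=ray(c,*f(230,138,2.5,170,60),124); print(h.round(1),b.round(1))
m=ray(c,*f(237,172,2.5,170,60),80)
d=h[0]-h[2];d/=np.linalg.norm(d); print(np.degrees(np.arctan2(-d[0],d[1])))
n=np.array([d[1],-d[0],0]); print('ball off',(b-h.mean(0))@n,'mark off',(m-h.mean(0))@n)
g=c['pixels'][130:215,205:320].astype(float)
E
```

```text
[[562.8 -19.5  96. ]
 [555.4 -54.5  96. ]
 [547.7 -89.1  96. ]] [570.7  18.5 124. ]
-12.226468347811608
ball off -0.40164394626367056 mark off -0.34585239265929296
```

```bash
python3 -m pendant '{"gripper":[-0.3,-0.3,-0.3,-0.3,-0.3,-0.3,-0.3,-0.3,-0.3,-0.3,-0.3,-0.3,-0.3,-0.3],"offset":[[-1.4,8.58,0.1],[-1.4,8.58,0.1],[-1.4,8.58,0.1],[-1.4,8.58,0.1],[-1.4,8.58,0.1],[-1.4,8.58,0.1],[-1.4,8.58,0.1],[-1.4,8.58,0.1],[-1.4,8.58,0.1],[-1.4,8.58,0.1],[-1.4,8.58,0.1],[-1.4,8.58,0.1],[-1.4,8.58,0.1],[-1.4,8.58,0.1]],"angular":[[0,0,1.66],[0,0,1.66],[0,0,1.66],[0,0,1.66],[0,0,1.66],[0,0,1.66],[0,0,1.66],[0,0,1.66],[0,0,1.66],[0,0,1.66],[0,0,1.66],[0,0,1.66],[0,0,1.66],[0,0,1.66]]}'; python3 - <<'E'
from h import *
s=readout.observe(); print(R.from_quat(s['tcp_rot'],scalar_first=True).as_matrix()[:,1].round(3),s['qpos'].round(2))
c=cap('wrist','w4.png')
E
```

```text
time_s: 10.5
eef_pos: [499.8, 376.3, 250.0]
tcp_rot: [-0.0, 0.066, 0.998, -0.0]
force: [0.6, -0.0, -0.0]
width: 59.7
[ 0.131  0.991 -0.   ] [ 0.64  0.32  1.59  0.    1.22 -0.8 ]
```

View pics/w4.png

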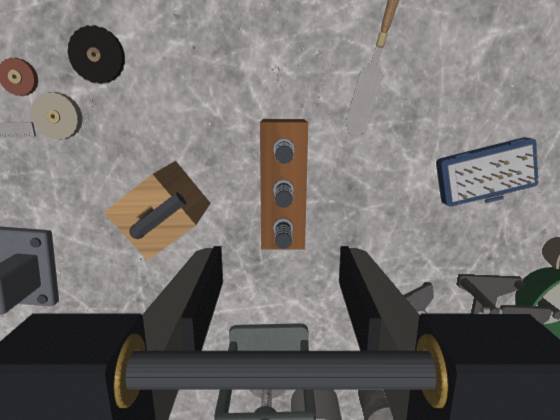

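```bash
python3 - <<'E'
from h import *
c=load('wrist')
cv2.imwrite('pics/w4c.png',cv2.resize(c['pixels'][115:255,250:320,::-1],None,fx=5,fy=4.2857,interpolation=cv2.INTER_CUBIC) if 0 else cv2.resize(c['pixels'][120:255,250:320,::-1],None,fx=4,fy=4,interpolation=cv2.INTER_CUBIC))
cv2.imwrite('pics/w4k.png',cv2.resize(c['pixels'][150:265,95:220,::-1],None,fx=5,fy=5,interpolation=cv2.INTER_CUBIC))
E
```

```text
(no output)
```

View pics/w4c.png

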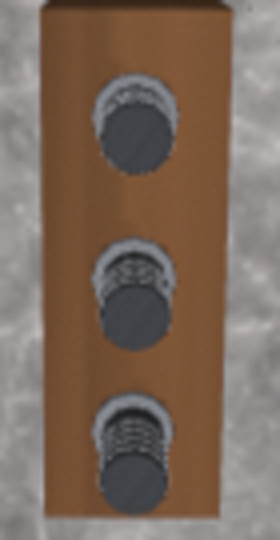

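View pics/w4k.png

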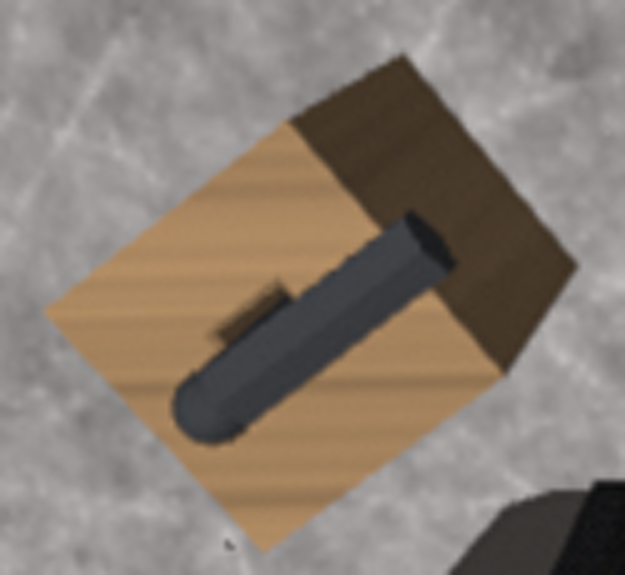

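```bash
python3 - <<'E'
from h import *
c=load('wrist')
f=lambda x,y,s,x0,y0:((x+.5)/s-.5+x0,(y+.5)/s-.5+y0)
print(np.round([ray(c,*f(x,y,4,250,120),106) for x,y in [(136,137),(135,316),(134,482)]],1))
# key top face centreline: elbow outer end, tip end
a=[ray(c,*f(x,y,5,95,150),134) for x,y in [(200,410),(430,240)]]
print(np.round(a,1)); d=a[1]-a[0]; print(np.degrees(np.arctan2(d[1],d[0])),np.linalg.norm(d))
E
```

```text
[[465.5 383.5 106. ]
 [504.9 378.1 106. ]
 [544.1 372.8 106. ]]
[[509.3 252.6 134. ]
 [485.6 296.6 134. ]]
118.3040874871953 49.980855888924644
```

```bash
python3 -m pendant '{"gripper":[-0.3,-0.3,-0.3,-0.3,-0.3,-0.3,-0.3,-0.3,0.2,0.5,0.8,0.8,0.8,0.8],"offset":[[0.88,-0.07,-0.8],[0.88,-0.07,-1.6],[0.88,-0.07,-2.2],[0.88,-0.07,-2.8],[0.88,-0.07,-3.3],[0.88,-0.07,-3.54],[0.88,-0.07,-3.54],[0.88,-0.07,-3.54],[0.88,-0.07,-3.54],[0.88,-0.07,-3.54],[0.88,-0.07,-3.54],[0.88,-0.07,-3.54],[0.88,-0.07,-3.54],[0.88,-0.07,-3.54]],"angular":[[0,0,0],[0,0,0],[0,0,0],[0,0,0],[0,0,0],[0,0,0],[0,0,0],[0,0,0],[0,0,0],[0,0,0],[0,0,0],[0,0,0],[0,0,0],[0,0,0]]}' 35
```

```text
time_s: 11.95
eef_pos: [544.0, 372.9, 73.2]
tcp_rot: [0.0, 0.064, 0.998, 0.0]
force: [-0.1, 0.2, 0.8]
width: 15.2
```

```bash
python3 -m pendant '{"gripper":[0.8,0.8,0.8,0.8,0.8,0.8,0.8,0.8,0.8,0.8,0.8,0.8,0.8,0.8,0.8,0.8,0.8,0.8,0.8,0.8],"offset":[[0,0,0.5],[0,0,1.2],[0,0,2],[0,0,2.7],[0,0,3.2],[0.07,-9.25,3.2],[0.07,-9.25,3.2],[0.07,-9.25,3.2],[0.07,-9.25,3.2],[0.07,-9.25,3.2],[0.07,-9.25,3.2],[0.07,-9.25,3.2],[0.07,-9.25,3.2],[0.07,-9.25,3.2],[0.07,-9.25,3.2],[0.07,-9.25,3.2],[0.07,-9.25,3.2],[0.07,-9.25,3.2],[0.07,-9.25,3.2],[0.07,-9.25,3.2]],"angular":[[0,0,0],[0,0,0],[0,0,0],[0,0,0],[0,0,0],[0,0,-1.66],[0,0,-1.66],[0,0,-1.66],[0,0,-1.66],[0,0,-1.66],[0,0,-1.66],[0,0,-1.66],[0,0,-1.66],[0,0,-1.66],[0,0,-1.66],[0,0,-1.66],[0,0,-1.66],[0,0,-1.66],[0,0,-1.66],[0,0,-1.66]]}'; python3 - <<'E'
from h import *
c=cap('wrist','w5.png')
E
```

```text
time_s: 13.95
eef_pos: [547.4, -89.2, 233.1]
tcp_rot: [-0.0, 0.779, 0.628, -0.0]
force: [0.7, -0.1, -0.9]
width: 15.5
```

View pics/w5.png

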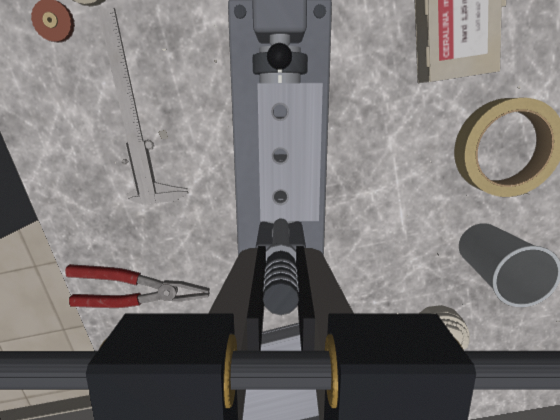

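```bash
python3 - <<'E'
from h import *
c=load('wrist')
cv2.imwrite('pics/w5c.png',cv2.resize(c['pixels'][180:320,240:330,::-1],None,fx=4,fy=4,interpolation=cv2.INTER_CUBIC))
p=readout.observe()['eef_pos']; print(p)
for z in (266,226,164): print(z,np.round(proj(c,[p[0],p[1],z]),1))
E
```

```text
[547.43296317 -89.23421749 233.07344302]
266 [279.4 299. ]
226 [279.6 259. ]
164 [279.7 221.1]
```

View pics/w5c.png

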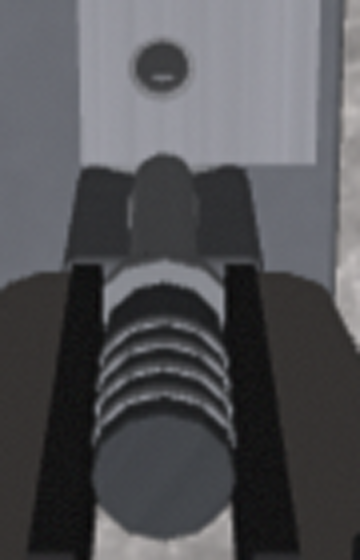

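```bash
python3 -m pendant '{"gripper":[0.8,0.8,0.8,0.8,0.8,0.8,0.8],"offset":[[0,0,-0.6],[0,0,-1.2],[0,0,-1.4],[0,0,-1.5],[0,0,-1.56],[0,0,-1.56],[0,0,-1.56]],"angular":[[0,0,0],[0,0,0],[0,0,0],[0,0,0],[0,0,0],[0,0,0],[0,0,0]]}'; python3 - <<'E'
from h import *
c=cap('scene','s4.png')
im=c['pixels'][:,:,::-1]
cv2.imwrite('pics/s4c.png',cv2.resize(im[180:280,270:370],None,fx=6,fy=6,interpolation=cv2.INTER_CUBIC))
E
```

```text
time_s: 14.7
eef_pos: [547.8, -89.7, 155.9]
tcp_rot: [0.0, 0.779, 0.626, 0.0]
force: [-0.7, -0.5, -1.1]
width: 15.2
```

View pics/s4c.png

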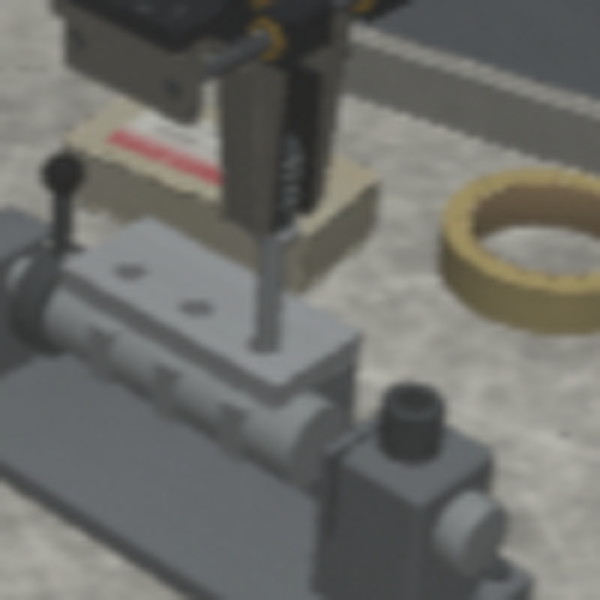

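The pin is in the hole with no contact force. I push it down slowly.

```bash
python3 -m pendant '{"gripper":[0.8,0.8,0.8,0.8,0.8,0.8,0.8,0.8,0.8,0.8],"offset":[[0,0,-0.2],[0,0,-0.4],[0,0,-0.55],[0,0,-0.7],[0,0,-0.85],[0,0,-0.95],[0,0,-1.02],[0,0,-1.06],[0,0,-1.06],[0,0,-1.06]],"angular":[[0,0,0],[0,0,0],[0,0,0],[0,0,0],[0,0,0],[0,0,0],[0,0,0],[0,0,0],[0,0,0],[0,0,0]]}'
```

```text
time_s: 15.75
eef_pos: [547.4, -89.7, 103.1]
tcp_rot: [0.0, 0.78, 0.626, -0.0]
force: [-5.1, 0.9, 11.0]
width: 15.3
```

```bash
python3 -m pendant '{"gripper":[-0.2,-0.2,-0.2,-0.2,-0.2,-0.2,-0.2,-0.2],"offset":[[0,0,0],[0,0,0],[0,0,0.4],[0,0,1],[0,0,1.8],[0,0,2.6],[0,0,2.6],[0,0,2.6]],"angular":[[0,0,0],[0,0,0],[0,0,0],[0,0,0],[0,0,0],[0,0,0],[0,0,0],[0,0,0]]}'; python3 - <<'E'
from h import *
c=cap('wrist','w6.png')
s=cap('scene')
a=cv2.resize(c['pixels'][40:260,190:360,::-1],None,fx=2.5,fy=2.5)
b=cv2.resize(s['pixels'][200:300,270:340,::-1],None,fx=5.5,fy=5.5)
cv2.imwrite('pics/m1.png',np.hstack([a,b]))
E
```

```text
time_s: 16.55
eef_pos: [547.9, -89.8, 232.7]
tcp_rot: [0.001, 0.78, 0.626, 0.001]
force: [-0.4, 0.3, -0.6]
width: 55.6
```

View pics/m1.png

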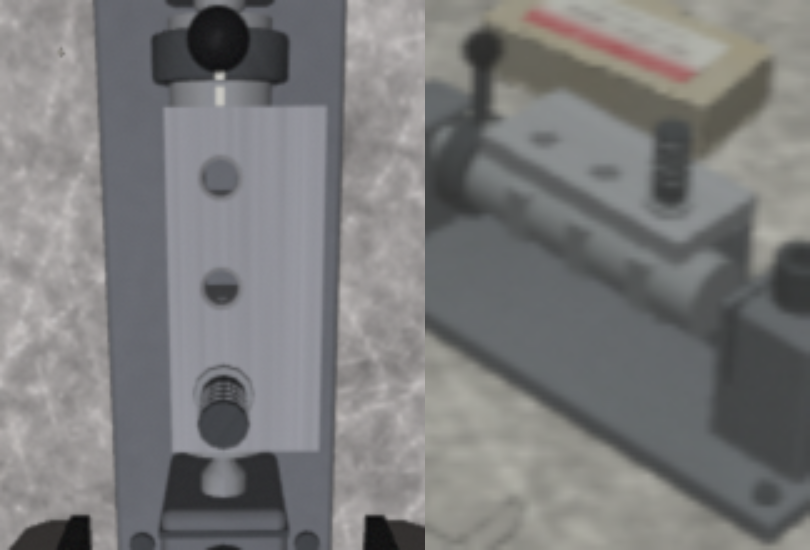

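Pin 1 is seated in hole 1. Next pin.

```bash
python3 -m pendant '{"gripper":[-0.3,-0.3,-0.3,-0.3,-0.3,-0.3,-0.3,-0.3,-0.3,-0.3,-0.3,-0.3,-0.3,-0.3],"offset":[[-0.85,9.36,0],[-0.85,9.36,0],[-0.85,9.36,0],[-0.85,9.36,0],[-0.85,9.36,0],[-0.85,9.36,0],[-0.85,9.36,0],[-0.85,9.36,0],[-0.85,9.36,0],[-0.85,9.36,0],[-0.85,9.36,0],[-0.85,9.36,0],[-0.85,9.36,0],[-0.85,9.36,0]],"angular":[[0,0,1.66],[0,0,1.66],[0,0,1.66],[0,0,1.66],[0,0,1.66],[0,0,1.66],[0,0,1.66],[0,0,1.66],[0,0,1.66],[0,0,1.66],[0,0,1.66],[0,0,1.66],[0,0,1.66],[0,0,1.66]]}'
```

```text
time_s: 18.05
eef_pos: [504.8, 377.5, 231.4]
tcp_rot: [-0.0, 0.066, 0.998, -0.0]
force: [-0.8, -1.5, 0.6]
width: 59.9
```

```bash
python3 -m pendant '{"gripper":[-0.3,-0.3,-0.3,-0.3,-0.3,-0.3,-0.3,0.2,0.5,0.8,0.8,0.8,0.8],"offset":[[0,0,-0.8],[0,0,-1.6],[0,0,-2.4],[0,0,-3],[0,0,-3.19],[0,0,-3.19],[0,0,-3.19],[0,0,-3.19],[0,0,-3.19],[0,0,-3.19],[0,0,-3.19],[0,0,-3.19],[0,0,-3.19]],"angular":[[0,0,0],[0,0,0],[0,0,0],[0,0,0],[0,0,0],[0,0,0],[0,0,0],[0,0,0],[0,0,0],[0,0,0],[0,0,0],[0,0,0],[0,0,0]]}' 35
```

```text
time_s: 19.35
eef_pos: [504.9, 378.3, 72.7]
tcp_rot: [0.0, 0.064, 0.998, 0.0]
force: [-0.6, -0.4, 1.7]
width: 15.4
```

```bash
python3 -m pendant '{"gripper":[0.8,0.8,0.8,0.8,0.8,0.8,0.8,0.8,0.8,0.8,0.8,0.8,0.8,0.8,0.8,0.8,0.8,0.8,0.8,0.8],"offset":[[0,0,0.5],[0,0,1.2],[0,0,2],[0,0,2.7],[0,0,3.2],[1,-8.65,3.2],[1,-8.65,3.2],[1,-8.65,3.2],[1,-8.65,3.2],[1,-8.65,3.2],[1,-8.65,3.2],[1,-8.65,3.2],[1,-8.65,3.2],[1,-8.65,3.2],[1,-8.65,3.2],[1,-8.65,3.2],[1,-8.65,3.2],[1,-8.65,3.2],[1,-8.65,3.2],[1,-8.65,3.2]],"angular":[[0,0,0],[0,0,0],[0,0,0],[0,0,0],[0,0,0],[0,0,-1.66],[0,0,-1.66],[0,0,-1.66],[0,0,-1.66],[0,0,-1.66],[0,0,-1.66],[0,0,-1.66],[0,0,-1.66],[0,0,-1.66],[0,0,-1.66],[0,0,-1.66],[0,0,-1.66],[0,0,-1.66],[0,0,-1.66],[0,0,-1.66]]}'; python3 - <<'E'
from h import *
c=cap('wrist','w7.png')
p=readout.observe()['eef_pos']
z=p[2]+33; print(p, proj(c,[p[0],p[1],z]))
cv2.imwrite('pics/w7c.png',cv2.resize(c['pixels'][180:320,240:330,::-1],None,fx=4,fy=4,interpolation=cv2.INTER_CUBIC))
E
```

```text
time_s: 21.35
eef_pos: [554.9, -53.9, 232.6]
tcp_rot: [-0.0, 0.779, 0.627, -0.0]
force: [0.2, 0.9, -0.6]
width: 15.2
[554.87926192 -53.89113752 232.57185665] (np.float64(279.2934574039536), np.float64(299.02252877758724))
```

View pics/w7c.png

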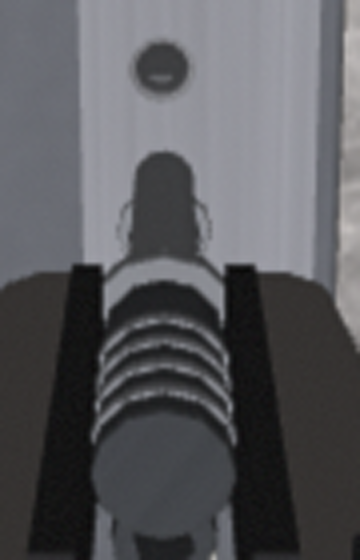

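Same pose in the hand as the first pin. I insert it.

```bash
python3 -m pendant '{"gripper":[0.8,0.8,0.8,0.8,0.8,0.8,0.8,0.8,0.8,0.8,0.8,0.8,0.8,0.8,0.8],"offset":[[0,0,-0.6],[0,0,-1.2],[0,0,-1.4],[0,0,-1.5],[0,0,-1.56],[0,0,-1.7],[0,0,-1.9],[0,0,-2.05],[0,0,-2.2],[0,0,-2.35],[0,0,-2.5],[0,0,-2.57],[0,0,-2.6],[0,0,-2.6],[0,0,-2.6]],"angular":[[0,0,0],[0,0,0],[0,0,0],[0,0,0],[0,0,0],[0,0,0],[0,0,0],[0,0,0],[0,0,0],[0,0,0],[0,0,0],[0,0,0],[0,0,0],[0,0,0],[0,0,0]]}'
```

```text
time_s: 22.9
eef_pos: [555.1, -54.2, 102.7]
tcp_rot: [0.0, 0.78, 0.626, 0.0]
force: [0.8, 0.9, -1.0]
width: 15.3
```

```bash
python3 -m pendant '{"gripper":[-0.3,-0.3,-0.3,-0.3,-0.3,-0.3,-0.3,-0.3,-0.3,-0.3,-0.3,-0.3,-0.3,-0.3,-0.3,-0.3,-0.3,-0.3,-0.3,-0.3],"offset":[[0,0,0],[0,0,0],[0,0,0.5],[0,0,1.2],[0,0,2],[0,0,2.6],[0,0,2.6],[-1.79,8.75,2.6],[-1.79,8.75,2.6],[-1.79,8.75,2.6],[-1.79,8.75,2.6],[-1.79,8.75,2.6],[-1.79,8.75,2.6],[-1.79,8.75,2.6],[-1.79,8.75,2.6],[-1.79,8.75,2.6],[-1.79,8.75,2.6],[-1.79,8.75,2.6],[-1.79,8.75,2.6],[-1.79,8.75,2.6]],"angular":[[0,0,0],[0,0,0],[0,0,0],[0,0,0],[0,0,0],[0,0,0],[0,0,0],[0,0,1.66],[0,0,1.66],[0,0,1.66],[0,0,1.66],[0,0,1.66],[0,0,1.66],[0,0,1.66],[0,0,1.66],[0,0,1.66],[0,0,1.66],[0,0,1.66],[0,0,1.66],[0,0,1.66]]}'
```

```text
time_s: 24.9
eef_pos: [465.2, 383.0, 231.9]
tcp_rot: [-0.0, 0.066, 0.998, -0.0]
force: [0.8, -0.1, -0.2]
width: 59.7
```

```bash
python3 -m pendant '{"gripper":[-0.3,-0.3,-0.3,-0.3,-0.3,-0.3,-0.3,0.2,0.5,0.8,0.8,0.8,0.8],"offset":[[0,0,-0.8],[0,0,-1.6],[0,0,-2.4],[0,0,-3],[0,0,-3.19],[0,0,-3.19],[0,0,-3.19],[0,0,-3.19],[0,0,-3.19],[0,0,-3.19],[0,0,-3.19],[0,0,-3.19],[0,0,-3.19]],"angular":[[0,0,0],[0,0,0],[0,0,0],[0,0,0],[0,0,0],[0,0,0],[0,0,0],[0,0,0],[0,0,0],[0,0,0],[0,0,0],[0,0,0],[0,0,0]]}' 35
```

```text
time_s: 26.2
eef_pos: [465.4, 383.3, 73.2]
tcp_rot: [0.0, 0.064, 0.998, 0.0]
force: [-0.7, 0.5, 1.7]
width: 15.4
```

```bash
python3 -m pendant '{"gripper":[0.8,0.8,0.8,0.8,0.8,0.8,0.8,0.8,0.8,0.8,0.8,0.8,0.8,0.8,0.8,0.8,0.8,0.8,0.8,0.8],"offset":[[0,0,0.5],[0,0,1.2],[0,0,2],[0,0,2.7],[0,0,3.2],[1.94,-8.05,3.2],[1.94,-8.05,3.2],[1.94,-8.05,3.2],[1.94,-8.05,3.2],[1.94,-8.05,3.2],[1.94,-8.05,3.2],[1.94,-8.05,3.2],[1.94,-8.05,3.2],[1.94,-8.05,3.2],[1.94,-8.05,3.2],[1.94,-8.05,3.2],[1.94,-8.05,3.2],[1.94,-8.05,3.2],[1.94,-8.05,3.2],[1.94,-8.05,3.2]],"angular":[[0,0,0],[0,0,0],[0,0,0],[0,0,0],[0,0,0],[0,0,-1.66],[0,0,-1.66],[0,0,-1.66],[0,0,-1.66],[0,0,-1.66],[0,0,-1.66],[0,0,-1.66],[0,0,-1.66],[0,0,-1.66],[0,0,-1.66],[0,0,-1.66],[0,0,-1.66],[0,0,-1.66],[0,0,-1.66],[0,0,-1.66]]}'; python3 - <<'E'
from h import *
c=cap('wrist','w8.png')
p=readout.observe()['eef_pos']
z=p[2]+33; print(p, proj(c,[p[0],p[1],z]))
cv2.imwrite('pics/w8c.png',cv2.resize(c['pixels'][180:320,240:330,::-1],None,fx=4,fy=4,interpolation=cv2.INTER_CUBIC))
E
```

```text
time_s: 28.2
eef_pos: [562.3, -19.0, 233.1]
tcp_rot: [-0.0, 0.779, 0.627, -0.0]
force: [-0.2, -0.3, 0.2]
width: 15.3
[562.37992475 -19.00397069 233.10928235] (np.float64(279.3516119525561), np.float64(299.0890389592103))
```

View pics/w8c.png

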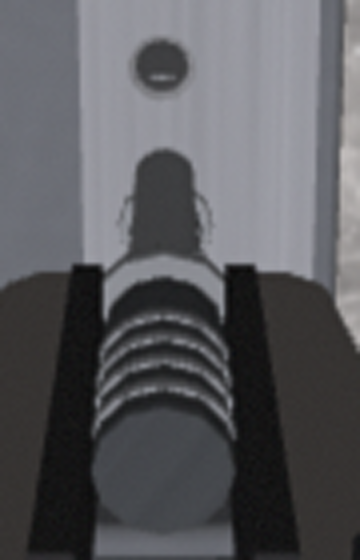

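```bash
python3 -m pendant '{"gripper":[0.8,0.8,0.8,0.8,0.8,0.8,0.8,0.8,0.8,0.8,0.8,0.8,0.8,0.8,0.8],"offset":[[0,0,-0.6],[0,0,-1.2],[0,0,-1.4],[0,0,-1.5],[0,0,-1.56],[0,0,-1.7],[0,0,-1.9],[0,0,-2.05],[0,0,-2.2],[0,0,-2.35],[0,0,-2.5],[0,0,-2.57],[0,0,-2.6],[0,0,-2.6],[0,0,-2.6]],"angular":[[0,0,0],[0,0,0],[0,0,0],[0,0,0],[0,0,0],[0,0,0],[0,0,0],[0,0,0],[0,0,0],[0,0,0],[0,0,0],[0,0,0],[0,0,0],[0,0,0],[0,0,0]]}'; python3 -m pendant '{"gripper":[-0.3,-0.3,-0.3,-0.3,-0.3,-0.3,-0.3,-0.3,-0.3,-0.3],"offset":[[0,0,0],[0,0,0],[0,0,0.5],[0,0,1.2],[0,-0.5,2],[0,-1.2,2.6],[0,-1.4,2.6],[0,-1.4,2.6],[0,-1.4,2.6],[0,-1.4,2.6]],"angular":[[0,0,0],[0,0,0],[0,0,0],[0,0,0],[0,0,0],[0,0,0],[0,0,0],[0,0,0],[0,0,0],[0,0,0]]}';python3 - <<'E'
from h import *
c=cap('wrist','w9.png')
s=cap('scene')
a=cv2.resize(c['pixels'][60:280,190:360,::-1],None,fx=2.5,fy=2.5)
b=cv2.resize(s['pixels'][200:300,265:335,::-1],None,fx=5.5,fy=5.5)
cv2.imwrite('pics/m2.png',np.hstack([a,b]))
E
```

```text
time_s: 29.75
eef_pos: [562.6, -19.2, 103.2]
tcp_rot: [0.0, 0.78, 0.626, 0.0]
force: [0.6, 0.0, -1.3]
width: 14.9
time_s: 30.75
eef_pos: [561.6, -88.2, 231.6]
tcp_rot: [-0.001, 0.779, 0.627, -0.001]
force: [-0.0, 0.4, -1.0]
width: 59.9
```

View pics/m2.png

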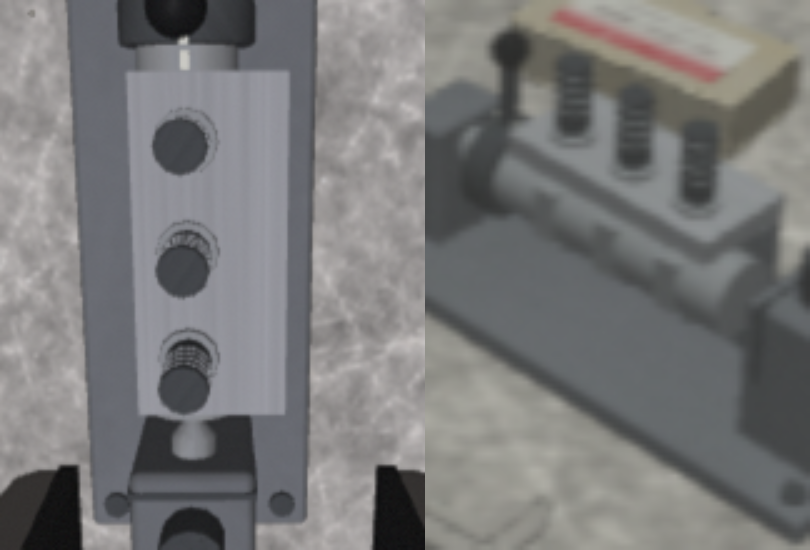

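```bash
python3 -m pendant '{"gripper":[-0.3,-0.3,-0.3,-0.3,-0.3,-0.3,-0.3,-0.3],"offset":[[-0.93,-3.02,0],[-0.93,-3.02,0],[-0.93,-3.02,0],[-0.93,-3.02,-0.5],[-0.93,-3.02,-1.5],[-0.93,-3.02,-2.06],[-0.93,-3.02,-2.06],[-0.93,-3.02,-2.06]],"angular":[[0,0,0],[0,0,0],[0,0,0],[0,0,0],[0,0,0],[0,0,0],[0,0,0],[0,0,0]]}';python3 - <<'E'
from h import *
c=cap('wrist','w10.png')
print(proj(c,[532,-161,108]))
E
```

```text
time_s: 31.65
eef_pos: [516.0, -239.7, 130.1]
tcp_rot: [-0.001, 0.779, 0.627, -0.0]
force: [0.5, -0.8, 0.4]
width: 59.7
(np.float64(276.8437973196446), np.float64(99.51554537633459))
```

View pics/w10.png

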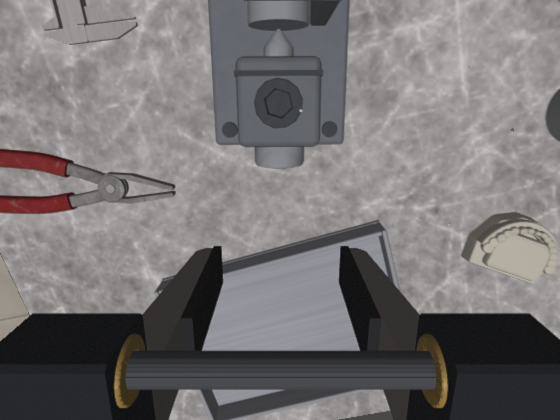

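```bash
python3 - <<'E'
from h import *
c=load('wrist')
cv2.imwrite('pics/w10c.png',cv2.convertScaleAbs(cv2.resize(c['pixels'][72:132,248:308,::-1],None,fx=10,fy=10,interpolation=cv2.INTER_CUBIC),alpha=1.8))
E
```

```text
(no output)
```

View pics/w10c.png

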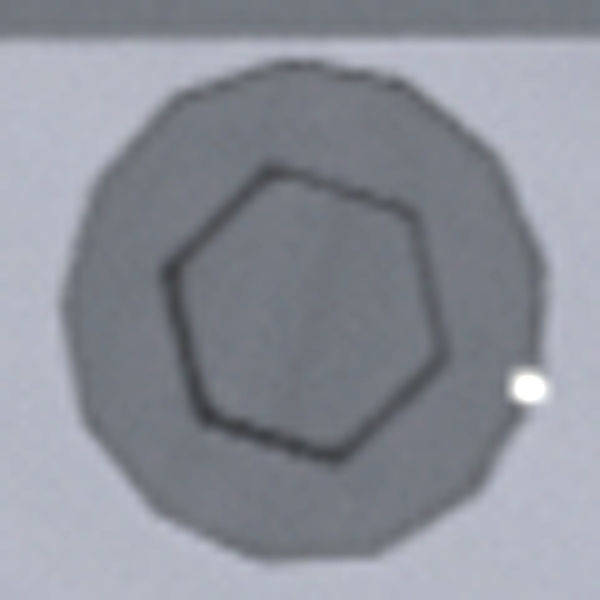

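```bash
python3 - <<'E'
from h import *
c=load('wrist')
f=lambda x,y,s,x0,y0:((x+.5)/s-.5+x0,(y+.5)/s-.5+y0)
V=np.array([ray(c,*f(x,y,10,248,72),108) for x,y in [(275,165),(415,212),(445,355),(340,462),(205,418),(167,270)]])
m=V.mean(0); print(m)
a=np.degrees(np.arctan2(V[:,1]-m[1],V[:,0]-m[0])); print(a.round(1),(a%60).round(1), np.linalg.norm(V-m,axis=1).round(1))
h=ray(c,*f(304,310,10,248,72),108); print('head',h)
d=ray(c,*f(528,388,10,248,72),108)-h; print('dot',np.degrees(np.arctan2(d[1],d[0])),np.linalg.norm(d))
W=pts(c); print(W[100,265:292,2].round(0))
E
```

```text
[ 532.36614425 -162.80568268  108.        ]
[  90.4   30.2  -28.2  -89.7 -148.4  150.7] [30.4 30.2 31.8 30.3 31.6 30.7] [7.3 7.3 7.2 7.4 7.3 7.4]
head [ 532.22525082 -162.55017772  108.        ]
dot -30.920200820221275 11.958700943970795
[ 90.  88.  89.  89.  89.  91.  88.  88.  89.  89.  89.  91.  89.  89.
  90.  nan  89.  89.  89.  89.  90.  88.  90.  89.  89. 106. 106.]
```

All three pins are home. The hex corners lie at -29.2° + 60k in the world frame, so the long arm can point at -29° to begin with and sweep clockwise clear of everything. Next I look at the key.

```bash
python3 -m pendant '{"gripper":[-0.3,-0.3,-0.3,-0.3,-0.3,-0.3,-0.3,-0.3,-0.3,-0.3,-0.3,-0.3,-0.3,-0.3,-0.3],"offset":[[0,0,1],[0,0,2],[0.54,8.63,2],[0.54,8.63,2],[0.54,8.63,2],[0.54,8.63,2],[0.54,8.63,2],[0.54,8.63,2],[0.54,8.63,2],[0.54,8.63,2],[0.54,8.63,2],[0.54,8.63,2],[0.54,8.63,2],[0.54,8.63,2],[0.54,8.63,2]],"angular":[[0,0,0],[0,0,0],[0,0,0.71],[0,0,0.71],[0,0,0.71],[0,0,0.71],[0,0,0.71],[0,0,0.71],[0,0,0.71],[0,0,0.71],[0,0,0.71],[0,0,0.71],[0,0,0.71],[0,0,0.71],[0,0,0.71]]}';python3 - <<'E'
from h import *
c=cap('wrist','w11.png')
print(proj(c,[510,251,130]),-cam(c)[1].T@cam(c)[2],readout.observe()['qpos'].round(2))
u,v=map(int,proj(c,[500,270,130]))
np.save('uv.npy',[u,v]); print(u,v)
cv2.imwrite('pics/w11c.png',cv2.resize(c['pixels'][max(0,v-60):v+60,u-60:u+60,::-1],None,fx=5,fy=5,interpolation=cv2.INTER_CUBIC))
E
```

```text
time_s: 33.2
eef_pos: [543.1, 190.2, 230.8]
tcp_rot: [0.0, 0.514, 0.858, 0.0]
force: [0.3, -0.2, 0.5]
width: 59.5
(np.float64(279.2194680722441), np.float64(114.84930182336893)) [505.20505568 261.10502749 399.76258523] [ 0.33  0.26  1.73 -0.    1.16 -0.16]
279 83
```

View pics/w11c.png

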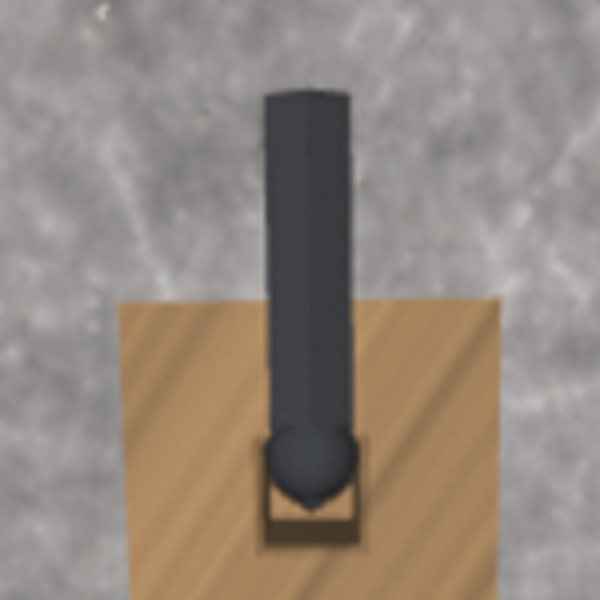

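```bash
python3 - <<'E'
from h import *
c=load('wrist')
f=lambda x,y,s,x0,y0:((x+.5)/s-.5+x0,(y+.5)/s-.5+y0)
e=ray(c,*f(311,462,5,219,23),130); t=ray(c,*f(308.5,92,5,219,23),133)
print(e,t,np.linalg.norm((t-e)[:2]),np.degrees(np.arctan2(*(t-e)[1::-1])))
M=R.from_quat(readout.observe()['tcp_rot'],scalar_first=True).as_matrix();print(M.round(3))
E
```

```text
[511.04874876 251.44245167 130.        ] [487.92104993 293.89148712 133.        ] 48.340573679873636 118.58307245168287
[[-0.472  0.882  0.001]
 [ 0.882  0.472  0.   ]
 [-0.     0.    -1.   ]]
```

```bash
python3 -m pendant '{"gripper":[-0.1,-0.1,-0.1,-0.1,-0.1,-0.1,-0.1,-0.1,-0.1,-0.1],"offset":[[-0.2,0.4,-0.92],[-0.2,0.4,-0.92],[-0.2,0.4,-0.92],[-0.2,0.4,-0.92],[-0.2,0.4,-0.92],[-0.2,0.4,-0.92],[-0.2,0.4,-0.92],[-0.2,0.4,-0.92],[-0.2,0.4,-0.92],[-0.2,0.4,-0.92]],"angular":[[0.615,0.334,0],[0.615,0.334,0],[0.615,0.334,0],[0.615,0.334,0],[0.615,0.334,0],[0.615,0.334,0],[0.615,0.334,0],[0.615,0.334,0],[0.615,0.334,0],[0.615,0.334,0]]}';python3 - <<'E'
from h import *
s=readout.observe()
M=R.from_quat(s['tcp_rot'],scalar_first=True).as_matrix();print(M.round(3),s['qpos'].round(2))
t=M[:,2]; e=np.array([511,251.4,130.]); g=e+19*t; p=s['eef_pos']; print('to go',(g-p)/50,'lateral',M.T@(g-p))
E
```

```text
time_s: 34.25
eef_pos: [532.7, 212.1, 184.9]
tcp_rot: [-0.294, 0.481, 0.807, 0.175]
force: [-0.2, -0.4, -0.8]
width: 50.6
[[-0.363  0.88  -0.307]
 [ 0.674  0.476  0.565]
 [ 0.643 -0.002 -0.766]] [ 0.01  0.5   1.68  0.62  1.37 -0.74]
to go [-0.55079925  1.00128402 -1.38944822] lateral [-0.90305119 -0.30640617 89.9465409 ]
```

```bash
python3 -m pendant '{"gripper":[-0.1,-0.1,-0.1,-0.1,-0.1,-0.1,0.2,0.5,0.8,0.9,0.9,0.9,0.9],"offset":[[-0.18,0.33,-0.46],[-0.36,0.66,-0.92],[-0.5,0.9,-1.25],[-0.55,1,-1.39],[-0.55,1,-1.39],[-0.55,1,-1.39],[-0.55,1,-1.39],[-0.55,1,-1.39],[-0.55,1,-1.39],[-0.55,1,-1.39],[-0.55,1,-1.39],[-0.55,1,-1.39],[-0.55,1,-1.39]],"angular":[[0,0,0],[0,0,0],[0,0,0],[0,0,0],[0,0,0],[0,0,0],[0,0,0],[0,0,0],[0,0,0],[0,0,0],[0,0,0],[0,0,0],[0,0,0]]}' 55;python3 - <<'E'
from h import *
c=cap('wrist','w12.png'); s=cap('scene')
cv2.imwrite('pics/m3.png',np.hstack([cv2.resize(c['pixels'][:,:,::-1],(533,400)),cv2.resize(s['pixels'][120:260,120:213,::-1],(266,400))]))
E
```

```text
time_s: 35.55
eef_pos: [505.5, 261.3, 114.7]
tcp_rot: [-0.295, 0.482, 0.806, 0.175]
force: [-0.1, 0.4, 1.6]
width: 11.5
```

View pics/m3.png

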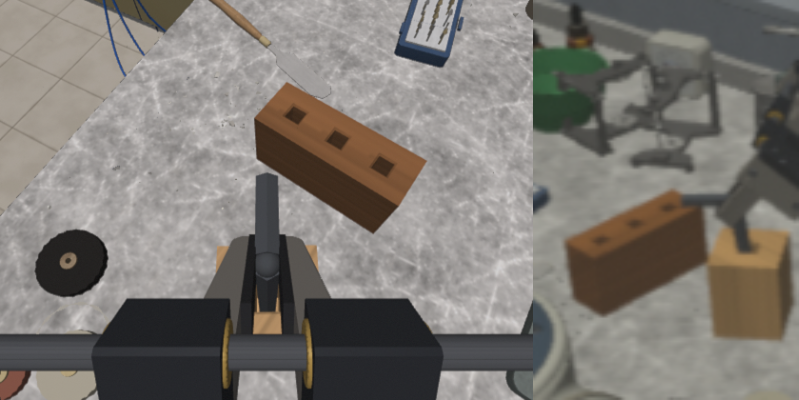

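```bash
python3 -m pendant '{"gripper":[0.9,0.9,0.9,0.9,0.9,0.9,0.9,0.9],"offset":[[0,0,0.3],[0,0,0.8],[0,0,1.3],[0,0,1.9],[0,0,2.5],[0,0,2.8],[0,0,2.8],[0,0,2.8]],"angular":[[0,0,0],[0,0,0],[0,0,0],[0,0,0],[0,0,0],[0,0,0],[0,0,0],[0,0,0]]}';python3 - <<'E'
from h import *
s=readout.observe();print(s['qpos'].round(2))
c=cap('wrist','w13.png'); s=cap('scene')
cv2.imwrite('pics/m4.png',np.hstack([cv2.resize(c['pixels'][:,:,::-1],(533,400)),cv2.resize(s['pixels'][120:260,120:213,::-1],(266,400))]))
E
```

```text
time_s: 36.45
eef_pos: [505.0, 261.1, 253.9]
tcp_rot: [-0.295, 0.482, 0.806, 0.174]
force: [0.1, -0.0, -1.9]
width: 11.4
[ 0.09  0.39  1.69  0.64  1.42 -0.62]
```

View pics/m4.png

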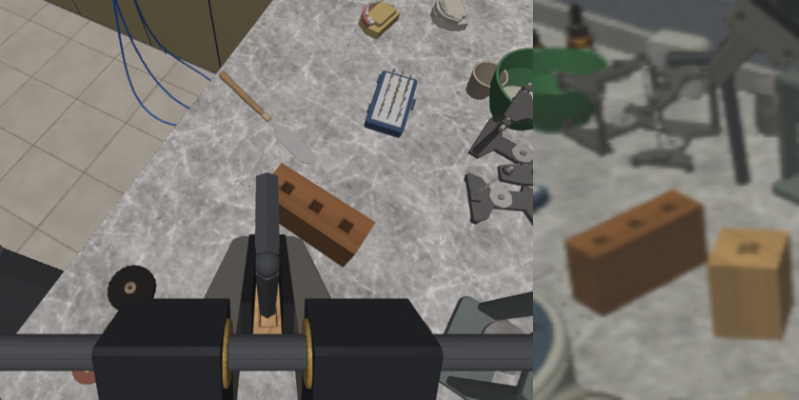

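```bash
cat > k.py <<'E'
from h import *
def rz(a): return np.array([np.cos(np.radians(a)),np.sin(np.radians(a)),0])
up=np.array([0,0,1.])
hd=rz(118.5)
K0=np.stack([hd,np.cross(up,hd),up],1)
M0=R.from_quat([-0.295,0.482,0.806,0.175],scalar_first=True).as_matrix()
REL=K0.T@M0   # tool in key frame
# elbow in tool frame at grasp: tcp 505.5 261.3 114.7 (cmd ~505.2,262.1,115.4)
EL=M0.T@(np.array([511.0,251.4,130.])-np.array([505.3,261.7,115.0]))
def final(L):
    l=rz(L); return np.stack([-up,np.cross(l,up),-l],1)
E
python3 - <<'E'
from k import *
print('EL',EL)
s=readout.observe(); M=R.from_quat(s['tcp_rot'],scalar_first=True).as_matrix(); p=s['eef_pos']
Y=R.from_rotvec([0,0,np.radians(150.8-118.5)]).as_matrix()
M1=Y@M; e1=np.array([532.2,-162.2,330]); p1=e1-M1@EL
print('stage1 off',(p1-p)/50,'rot',np.radians(32.3))
Mf=final(-29.2)@REL; pf=e1-Mf@EL
print('stage2 off',(pf-p1)/50,'rot',R.from_matrix(Mf@M1.T).as_rotvec())
print(Mf.round(2))
E
```

```text
EL [  0.66720161   0.10394074 -19.05581377]
stage1 off [ 0.34503825 -8.35421664  1.2380296 ] rot 0.5637413483941683
stage2 off [ 0.46791116 -0.26035036  0.06453441] rot [-0.76400587 -1.37260558  0.00199146]
[[-0.56  0.49  0.67]
 [ 0.32  0.87 -0.37]
 [-0.76  0.   -0.64]]
```

```bash
python3 -m pendant '{"gripper":[0.9,0.9,0.9,0.9,0.9,0.9,0.9,0.9,0.9,0.9,0.9,0.9,0.9,0.9,0.9,0.9],"offset":[[0,0,0.6],[0,0,1.24],[0.35,-2,1.24],[0.35,-4,1.24],[0.35,-6,1.24],[0.35,-8.35,1.24],[0.35,-8.35,1.24],[0.35,-8.35,1.24],[0.35,-8.35,1.24],[0.35,-8.35,1.24],[0.35,-8.35,1.24],[0.35,-8.35,1.24],[0.35,-8.35,1.24],[0.35,-8.35,1.24],[0.35,-8.35,1.24],[0.35,-8.35,1.24]],"angular":[[0,0,0],[0,0,0],[0,0,0.1],[0,0,0.2],[0,0,0.35],[0,0,0.564],[0,0,0.564],[0,0,0.564],[0,0,0.564],[0,0,0.564],[0,0,0.564],[0,0,0.564],[0,0,0.564],[0,0,0.564],[0,0,0.564],[0,0,0.564]]}';python3 - <<'E'
from k import *
s=readout.observe();print(s['qpos'].round(2)); M=R.from_quat(s['tcp_rot'],scalar_first=True).as_matrix(); print(M.round(2), s['eef_pos']+M@EL)
E
```

```text
time_s: 38.15
eef_pos: [523.0, -155.1, 316.8]
tcp_rot: [-0.332, 0.238, 0.909, 0.085]
force: [0.2, -0.4, -1.0]
width: 11.2
[-0.36  0.57  1.25  0.11  2.01 -1.4 ]
[[-0.67  0.49 -0.56]
 [ 0.38  0.87  0.31]
 [ 0.64 -0.   -0.76]] [ 533.33683509 -160.75938801  331.76349365]
```

```bash
python3 -m pendant '{"gripper":[0.9,0.9,0.9,0.9,0.9,0.9,0.9,0.9,0.9,0.9,0.9,0.9,0.9,0.9,0.9],"offset":[[0.47,-0.26,0.06],[0.47,-0.26,0.06],[0.47,-0.26,0.06],[0.47,-0.26,0.06],[0.47,-0.26,0.06],[0.47,-0.26,0.06],[0.47,-0.26,0.06],[0.47,-0.26,0.06],[0.47,-0.26,0.06],[0.47,-0.26,0.06],[0.47,-0.26,0.06],[0.47,-0.26,0.06],[0.47,-0.26,0.06],[0.47,-0.26,0.06],[0.47,-0.26,0.06]],"angular":[[-0.764,-1.373,0],[-0.764,-1.373,0],[-0.764,-1.373,0],[-0.764,-1.373,0],[-0.764,-1.373,0],[-0.764,-1.373,0],[-0.764,-1.373,0],[-0.764,-1.373,0],[-0.764,-1.373,0],[-0.764,-1.373,0],[-0.764,-1.373,0],[-0.764,-1.373,0],[-0.764,-1.373,0],[-0.764,-1.373,0],[-0.764,-1.373,0]]}';python3 - <<'E'
from k import *
s=readout.observe();print(s['qpos'].round(2)); M=R.from_quat(s['tcp_rot'],scalar_first=True).as_matrix(); print(M.round(2), s['eef_pos']+M@EL)
K=M@REL.T; print(K.round(3))
c=cap('scene','s5.png'); w=cap('wrist','w14.png'); cap('top','t5.png')
cv2.imwrite('pics/m5.png',np.hstack([cv2.resize(w['pixels'][:,:,::-1],(533,400)),cv2.resize(c['pixels'][100:300,270:403,::-1],(266,400))]))
E
```

```text
time_s: 39.65
eef_pos: [546.9, -169.4, 320.4]
tcp_rot: [0.409, 0.23, 0.877, -0.104]
force: [0.4, 0.8, -1.2]
width: 11.6
[-0.12 -0.15  2.26 -0.99  0.35 -0.35]
[[-0.56  0.49  0.67]
 [ 0.32  0.87 -0.37]
 [-0.77  0.01 -0.64]] [ 533.84866539 -162.00657289  332.14548036]
[[ 0.001 -0.487 -0.873]
 [ 0.001 -0.873  0.487]
 [-1.    -0.002 -0.001]]
```

View pics/m5.png

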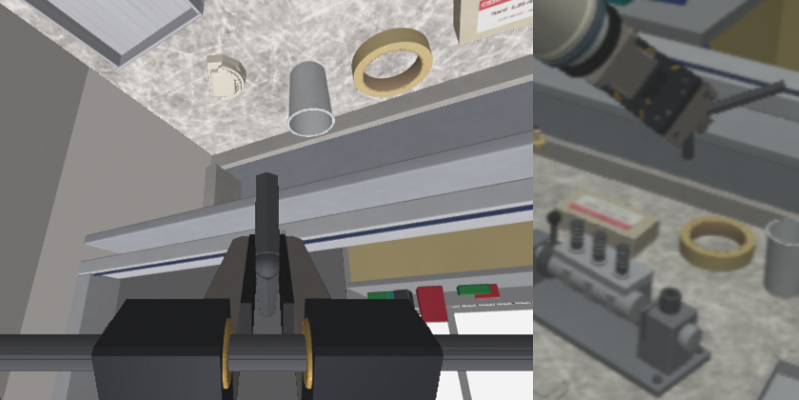

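```bash
cat > where.py <<'E'
from k import *
s=readout.observe(); M=R.from_quat(s['tcp_rot'],scalar_first=True).as_matrix()
e=s['eef_pos']+M@EL; K=M@REL.T
print('elbow',e.round(2),'tip',(e+48*K[:,0]).round(2),'xaxis',K[:,0].round(3),'long ang',np.degrees(np.arctan2(-K[1,2],-K[0,2])).round(2),'F',s['force'].round(1),'M',s['moment'].round(2),'w',s['width'].round(1))
E
python3 -m pendant '{"gripper":[0.9,0.9,0.9,0.9,0.9,0.9,0.9],"offset":[[-0.03,0,-0.8],[-0.03,0,-1.6],[-0.03,0,-2.4],[-0.03,0,-3.1],[-0.03,0,-3.24],[-0.03,0,-3.24],[-0.03,0,-3.24]],"angular":[[0,0,0],[0,0,0],[0,0,0],[0,0,0],[0,0,0],[0,0,0],[0,0,0]]}'; python3 where.py; python3 -m pendant '{"gripper":[0.9],"offset":[[0,0,0]],"angular":[[0,0,0]]}'; python3 where.py; python3 -m pendant '{"gripper":[0.9],"offset":[[0,0,0]],"angular":[[0,0,0]]}'; python3 where.py; python3 - <<'E'
from k import *
c=cap('scene'); t=cap('top')
cv2.imwrite('pics/m6.png',np.hstack([cv2.resize(c['pixels'][200:300,290:390,::-1],(400,400),interpolation=cv2.INTER_CUBIC),cv2.resize(t['pixels'][180:260,300:380,::-1],(400,400),interpolation=cv2.INTER_CUBIC)]))
E
```

```text
time_s: 40.5
eef_pos: [543.5, -170.3, 232.7]
tcp_rot: [0.373, 0.233, 0.893, -0.094]
force: [0.4, 0.0, -1.6]
width: 11.0
time_s: 40.6
eef_pos: [543.3, -170.2, 232.6]
tcp_rot: [0.373, 0.233, 0.893, -0.094]
force: [0.1, 0.2, -1.7]
width: 11.5
time_s: 40.7
eef_pos: [543.2, -170.1, 232.5]
tcp_rot: [0.373, 0.234, 0.893, -0.094]
force: [-0.7, 0.1, -1.1]
width: 11.4Traceback (most recent call last):
  File "where.py", line 4, in <module>
    print('elbow',e.round(2),'tip',(e+48*K[:,0]).round(2),'xaxis',K[:,0].round(3),'long ang',np.degrees(np.arctan2(-K[1,2],-K[0,2])).round(2),'F',s['force'].round(1),'M',s['moment'].round(2),'w',s['width'].round(1))
                                                                                                                                                                                                   ^^^^^^^^^^^^^^^^
AttributeError: 'float' object has no attribute 'round'
Traceback (most recent call last):
  File "where.py", line 4, in <module>
    print('elbow',e.round(2),'tip',(e+48*K[:,0]).round(2),'xaxis',K[:,0].round(3),'long ang',np.degrees(np.a
[... 233 characters left out ...]
                                                                      ^^^^^^^^^^^^^^^^
AttributeError: 'float' object has no attribute 'round'
Traceback (most recent call last):
  File "where.py", line 4, in <module>
    print('elbow',e.round(2),'tip',(e+48*K[:,0]).round(2),'xaxis',K[:,0].round(3),'long ang',np.degrees(np.arctan2(-K[1,2],-K[0,2])).round(2),'F',s['force'].round(1),'M',s['moment'].round(2),'w',s['width'].round(1))
                                                                                                                                                                                                   ^^^^^^^^^^^^^^^^
AttributeError: 'float' object has no attribute 'round'
```

View pics/m6.png

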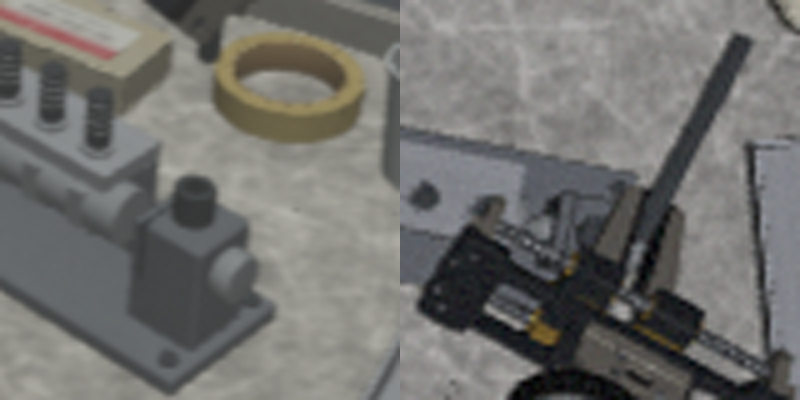

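```bash
sed -i "s/s\['width'\].round(1)/round(s['width'],1),'q',s['qpos'].round(2)/" where.py; python3 where.py
```

```text
elbow [ 530.82 -163.25  245.22] tip [ 527.51 -161.26  197.38] xaxis [-0.069  0.041 -0.997] long ang -29.01 F [-0.  -0.2 -0.6] M [ 0.22  0.5  -0.02] w 11.1 q [-0.15 -0.    2.32 -1.3   0.26 -0.02]
```

The arm ran into the j4 limit near a wrist singularity. I will use the long arm at -149° instead, with the tool tilted back towards the robot; its clockwise sweep is on the robot's side and clear.

```bash
cat >> k.py <<'E'
def mdown(az):
    x=rz(az); z=-up; return np.stack([x,np.cross(z,x),z],1)
def plan(M,p,Mt,et):
    pt=et-Mt@EL
    print('off',((pt-p)/50).round(3),'rot',R.from_matrix(Mt@M.T).as_rotvec().round(3))
    return pt
E
python3 - <<'E'
from k import *
s=readout.observe(); M=R.from_quat(s['tcp_rot'],scalar_first=True).as_matrix(); p=s['eef_pos']
e=np.array([532.2,-162.2,330])
plan(M,p,mdown(150.8),e)
E
```

```text
off [-0.206  0.15   1.573] rot [0.38  0.693 0.002]
```

```bash
python3 -m pendant '{"gripper":[0.9,0.9,0.9,0.9,0.9,0.9,0.9,0.9,0.9,0.9],"offset":[[0,0,0.7],[0,0,1.5],[-0.2,0.15,1.57],[-0.2,0.15,1.57],[-0.2,0.15,1.57],[-0.2,0.15,1.57],[-0.2,0.15,1.57],[-0.2,0.15,1.57],[-0.2,0.15,1.57],[-0.2,0.15,1.57]],"angular":[[0,0,0],[0,0,0],[0.38,0.693,0],[0.38,0.693,0],[0.38,0.693,0],[0.38,0.693,0],[0.38,0.693,0],[0.38,0.693,0],[0.38,0.693,0],[0.38,0.693,0]]}'; python3 where.py; python3 - <<'E'
from k import *
s=readout.observe(); M=R.from_quat(s['tcp_rot'],scalar_first=True).as_matrix(); p=s['eef_pos']
e=np.array([532.2,-162.2,330]); print(M.round(3))
pt=plan(M,p,mdown(30.8),e)
plan(mdown(30.8),pt,final(-149.2)@REL,e)
E
```

```text
time_s: 41.8
eef_pos: [533.8, -163.5, 309.7]
tcp_rot: [-0.001, 0.253, 0.967, -0.0]
force: [-0.0, 0.5, -1.1]
width: 11.4
elbow [ 533.3  -163.04  328.72] tip [ 501.13 -145.21  297.88] xaxis [-0.67   0.371 -0.643] long ang -29.24 F [-0.   0.5 -1.1] M [-0.03  0.02 -0.03] w 11.4 q [-0.3   0.17  1.66 -0.    1.31 -1.36]
[[-0.872  0.49  -0.003]
 [ 0.49   0.872 -0.   ]
 [ 0.002 -0.001 -1.   ]]
off [-0.044  0.02   0.026] rot [-3.000e-03 -2.000e-03 -2.092e+00]
off [-0.246 -0.147  0.146] rot [-0.448  0.746 -0.004]
```

```bash
python3 -m pendant '{"gripper":[0.9,0.9,0.9,0.9,0.9,0.9,0.9,0.9,0.9,0.9,0.9,0.9,0.9,0.9,0.9,0.9],"offset":[[0,0,0],[0,0,0],[0,0,0],[0,0,0],[0,0,0],[0,0,0],[0,0,0],[0,0,0],[0,0,0],[0,0,0],[0,0,0],[0,0,0],[0,0,0],[0,0,0],[0,0,0],[0,0,0]],"angular":[[0,0,-2.094],[0,0,-2.094],[0,0,-2.094],[0,0,-2.094],[0,0,-2.094],[0,0,-2.094],[0,0,-2.094],[0,0,-2.094],[0,0,-2.094],[0,0,-2.094],[0,0,-2.094],[0,0,-2.094],[0,0,-2.094],[0,0,-2.094],[0,0,-2.094],[0,0,-2.094]]}'; python3 -m pendant '{"gripper":[0.9,0.9,0.9,0.9,0.9,0.9,0.9,0.9,0.9,0.9],"offset":[[-0.25,-0.15,0.15],[-0.25,-0.15,0.15],[-0.25,-0.15,0.15],[-0.25,-0.15,0.15],[-0.25,-0.15,0.15],[-0.25,-0.15,0.15],[-0.25,-0.15,0.15],[-0.25,-0.15,0.15],[-0.25,-0.15,0.15],[-0.25,-0.15,0.15]],"angular":[[-0.448,0.746,0],[-0.448,0.746,0],[-0.448,0.746,0],[-0.448,0.746,0],[-0.448,0.746,0],[-0.448,0.746,0],[-0.448,0.746,0],[-0.448,0.746,0],[-0.448,0.746,0],[-0.448,0.746,0]]}'; python3 where.py
```

```text
time_s: 43.4
eef_pos: [532.5, -162.3, 310.6]
tcp_rot: [-0.0, 0.964, 0.267, 0.001]
force: [0.7, -0.3, -1.8]
width: 11.1
time_s: 44.4
eef_pos: [520.2, -170.7, 319.4]
tcp_rot: [0.113, 0.876, 0.24, -0.404]
force: [0.9, 0.1, -0.8]
width: 11.6
elbow [ 533.11 -163.13  331.29] tip [ 533.35 -163.01  283.29] xaxis [ 0.005  0.002 -1.   ] long ang -149.13 F [ 0.9  0.1 -0.8] M [ 0.28 -0.42 -0.06] w 11.6 q [-0.04  0.57  1.33 -0.47  1.97  0.98]
```

```bash
python3 -m pendant '{"gripper":[0.9,0.9,0.9,0.9,0.9,0.9,0.9,0.9],"offset":[[-0.02,0.02,-0.7],[-0.02,0.02,-1.5],[-0.02,0.02,-2.3],[-0.02,0.02,-2.9],[-0.02,0.02,-3.12],[-0.02,0.02,-3.12],[-0.02,0.02,-3.12],[-0.02,0.02,-3.12]],"angular":[[0,0,0],[0,0,0],[0,0,0],[0,0,0],[0,0,0],[0,0,0],[0,0,0],[0,0,0]]}'; python3 where.py; python3 -m pendant '{"gripper":[0.9],"offset":[[0,0,0]],"angular":[[0,0,0]]}'; python3 where.py; python3 -m pendant '{"gripper":[0.9],"offset":[[0,0,0]],"angular":[[0,0,0]]}'; python3 where.py; python3 - <<'E'
from k import *
c=cap('scene'); t=cap('top'); w=cap('wrist','w15.png')
cv2.imwrite('pics/m7.png',np.hstack([cv2.resize(c['pixels'][200:300,290:390,::-1],(400,400),interpolation=cv2.INTER_CUBIC),cv2.resize(t['pixels'][180:260,300:380,::-1],(400,400),interpolation=cv2.INTER_CUBIC)]))
E
```

```text
time_s: 45.2
eef_pos: [520.4, -169.3, 163.8]
tcp_rot: [0.113, 0.875, 0.24, -0.404]
force: [-0.2, 0.4, -1.3]
width: 11.3
elbow [ 533.23 -161.71  175.59] tip [ 533.43 -161.65  127.59] xaxis [ 0.004  0.001 -1.   ] long ang -149.11 F [-0.2  0.4 -1.3] M [ 0.25 -0.37  0.02] w 11.3 q [-0.04  0.72  1.43 -0.44  1.74  1.1 ]
time_s: 45.3
eef_pos: [520.1, -169.2, 163.3]
tcp_rot: [0.113, 0.875, 0.24, -0.404]
force: [0.4, 0.2, -1.0]
width: 11.0
elbow [ 533.  -161.6  175.1] tip [ 533.16 -161.54  127.1 ] xaxis [ 0.003  0.001 -1.   ] long ang -149.11 F [ 0.4  0.2 -1. ] M [ 0.24 -0.42  0.01] w 11.0 q [-0.04  0.73  1.43 -0.44  1.74  1.1 ]
time_s: 45.4
eef_pos: [519.8, -169.1, 162.7]
tcp_rot: [0.113, 0.875, 0.24, -0.405]
force: [-0.1, -0.3, -0.9]
width: 11.3
elbow [ 532.73 -161.52  174.55] tip [ 532.85 -161.46  126.55] xaxis [ 0.002  0.001 -1.   ] long ang -149.1 F [-0.1 -0.3 -0.9] M [ 0.23 -0.4   0.01] w 11.3 q [-0.04  0.73  1.43 -0.44  1.74  1.1 ]
```

View pics/m7.png

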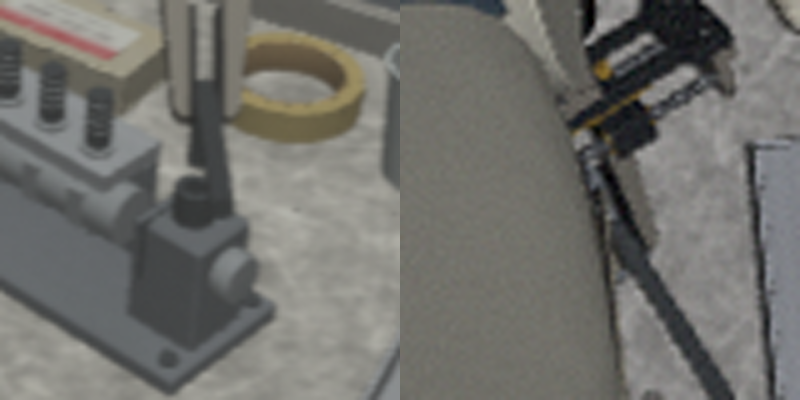

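View pics/w15.png

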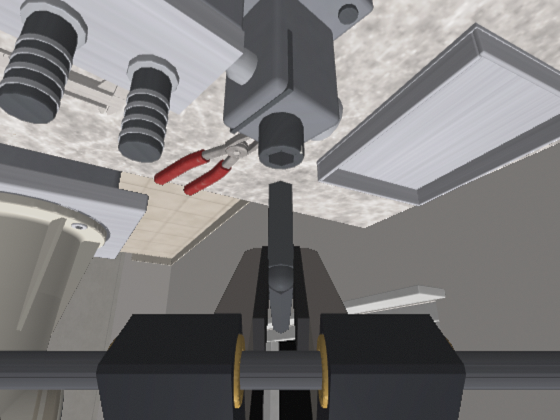

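```bash
python3 - <<'E'
from k import *
c=load('wrist')
s=readout.observe(); M=R.from_quat(s['tcp_rot'],scalar_first=True).as_matrix()
e=s['eef_pos']+M@EL; K=M@REL.T; t=e+48*K[:,0]
print('tip',t,'proj',proj(c,t),'elbow',proj(c,e),'socket mouth',proj(c,[532.1,-162.2,108]),-cam(c)[1].T@cam(c)[2])
im=c['pixels'][100:300,230:330,::-1].copy()
im=cv2.convertScaleAbs(im[0:130],alpha=1.6)
cv2.imwrite('pics/w15c.png',cv2.resize(im,None,fx=6,fy=6,interpolation=cv2.INTER_CUBIC)[:600])
E
```

```text
tip [ 532.50354967 -161.42065754  125.94584094] proj (np.float64(279.4086585204615), np.float64(189.26109772357776)) elbow (np.float64(279.6693117405921), np.float64(283.0411228610874)) socket mouth (np.float64(280.2186439455502), np.float64(159.7326212996725)) [676.36670924 -76.12556728 209.43904488]
```

View pics/w15c.png

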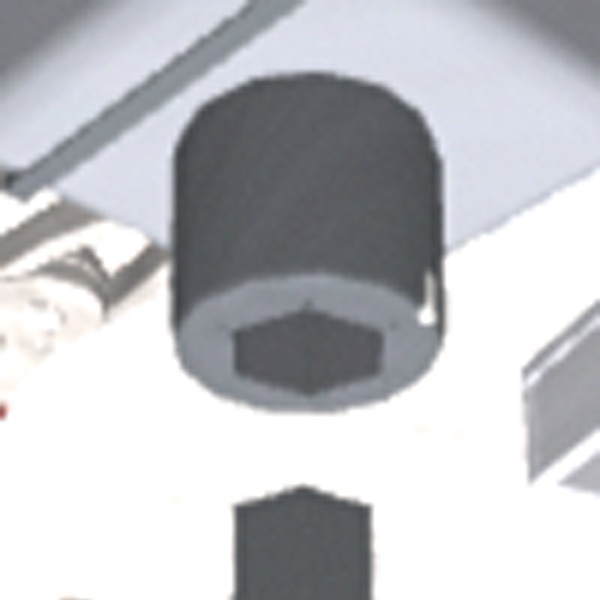

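```bash
for i in 1 2 3; do python3 -m pendant '{"gripper":[0.9],"offset":[[0,0,0]],"angular":[[0,0,0]]}' >/dev/null; python3 where.py | cut -c1-75; done
```

```text
elbow [ 532.34 -161.5   173.73] tip [ 532.37 -161.43  125.73] xaxis [ 0.001
elbow [ 532.33 -161.49  173.63] tip [ 532.36 -161.42  125.63] xaxis [ 0.001
elbow [ 532.33 -161.5   173.59] tip [ 532.36 -161.44  125.59] xaxis [ 0.001
```

```bash
python3 -m pendant '{"gripper":[0.9,0.9,0.9,0.9,0.9,0.9,0.9,0.9],"offset":[[0,-0.014,0],[0,-0.014,-0.15],[0,-0.014,-0.28],[0,-0.014,-0.36],[0,-0.014,-0.42],[0,-0.014,-0.45],[0,-0.014,-0.45],[0,-0.014,-0.45]],"angular":[[0,0,0],[0,0,0],[0,0,0],[0,0,0],[0,0,0],[0,0,0],[0,0,0],[0,0,0]]}'; python3 where.py;  python3 - <<'E'
from k import *
c=cap('wrist','w16.png')
im=cv2.convertScaleAbs(c['pixels'][100:230,230:330,::-1],alpha=1.6)
cv2.imwrite('pics/w16c.png',cv2.resize(im,None,fx=5,fy=5,interpolation=cv2.INTER_CUBIC)[:600])
E
```

```text
time_s: 46.65
eef_pos: [519.8, -169.7, 139.2]
tcp_rot: [0.113, 0.875, 0.24, -0.405]
force: [2.0, 1.8, -0.5]
width: 11.6
elbow [ 532.7  -162.11  151.02] tip [ 532.78 -162.03  103.02] xaxis [ 0.002  0.002 -1.   ] long ang -149.09 F [ 2.   1.8 -0.5] M [ 0.4  -0.59  0.01] w 11.6 q [-0.04  0.75  1.44 -0.44  1.71  1.11]
```

View pics/w16c.png

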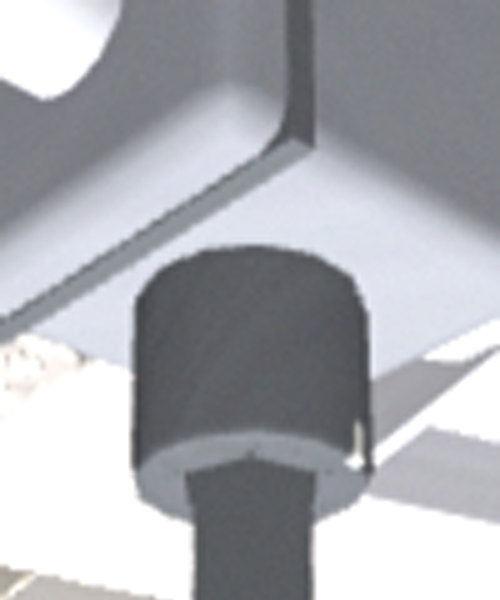

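The tip has entered the socket. I push it to the floor.

```bash
python3 -m pendant '{"gripper":[0.9,0.9,0.9,0.9,0.9,0.9,0.9],"offset":[[-0.005,0,-0.06],[-0.005,0,-0.12],[-0.005,0,-0.17],[-0.005,0,-0.22],[-0.005,0,-0.25],[-0.005,0,-0.25],[-0.005,0,-0.25]],"angular":[[0,0,0],[0,0,0],[0,0,0],[0,0,0],[0,0,0],[0,0,0],[0,0,0]]}'; python3 where.py
```

```text
time_s: 47.4
eef_pos: [519.6, -169.8, 127.6]
tcp_rot: [0.113, 0.875, 0.24, -0.405]
force: [4.4, 3.1, 6.8]
width: 11.4
elbow [ 532.54 -162.2   139.4 ] tip [ 532.6  -162.17   91.4 ] xaxis [ 0.001  0.001 -1.   ] long ang -149.09 F [4.4 3.1 6.8] M [ 0.13 -0.14 -0.02] w 11.4 q [-0.04  0.77  1.44 -0.44  1.7   1.12]
```

```bash
python3 -m pendant '{"gripper":[0.9,0.9,0.9],"offset":[[0,0,-0.02],[0,0,-0.02],[0,0,-0.02]],"angular":[[0,0,0],[0,0,0],[0,0,0]]}'; python3 where.py
```

```text
time_s: 47.7
eef_pos: [519.6, -169.9, 127.5]
tcp_rot: [0.114, 0.875, 0.24, -0.406]
force: [4.5, 3.3, 12.0]
width: 11.3
elbow [ 532.54 -162.27  139.27] tip [ 532.59 -162.28   91.27] xaxis [ 0.001 -0.    -1.   ] long ang -149.1 F [ 4.5  3.3 12. ] M [-0.07  0.39 -0.05] w 11.3 q [-0.04  0.77  1.44 -0.44  1.7   1.12]
```

```bash
python3 -m pendant '{"gripper":[0.7,0.5,0.3,0.2,0.2],"offset":[[0,0,0],[0,0,0],[0,0,0],[0,0,0],[0,0,0]],"angular":[[0,0,0],[0,0,0],[0,0,0],[0,0,0],[0,0,0]]}'; python3 where.py; python3 - <<'E'
from k import *
s=readout.observe(); M=R.from_quat(s['tcp_rot'],scalar_first=True).as_matrix(); print(M.round(3), -100*M[:,2]/50)
w=cap('wrist','w17.png'); c=cap('scene')
cv2.imwrite('pics/m8.png',np.hstack([cv2.resize(w['pixels'][:,:,::-1],(533,400)),cv2.resize(c['pixels'][190:300,300:373,::-1],(266,400))]))
E
```

```text
time_s: 48.2
eef_pos: [518.9, -169.9, 125.6]
tcp_rot: [0.113, 0.875, 0.24, -0.406]
force: [0.0, -0.1, 0.5]
width: 36.6
elbow [ 531.81 -162.28  137.4 ] tip [ 531.81 -162.21   89.4 ] xaxis [ 0.     0.001 -1.   ] long ang -149.11 F [ 0.  -0.1  0.5] M [ 0.14 -0.21  0.01] w 36.6 q [-0.04  0.77  1.45 -0.44  1.69  1.12]
[[ 0.555  0.511 -0.656]
 [ 0.328 -0.859 -0.392]
 [-0.764  0.002 -0.645]] [1.31161543 0.78434335 1.29014359]
```

View pics/m8.png

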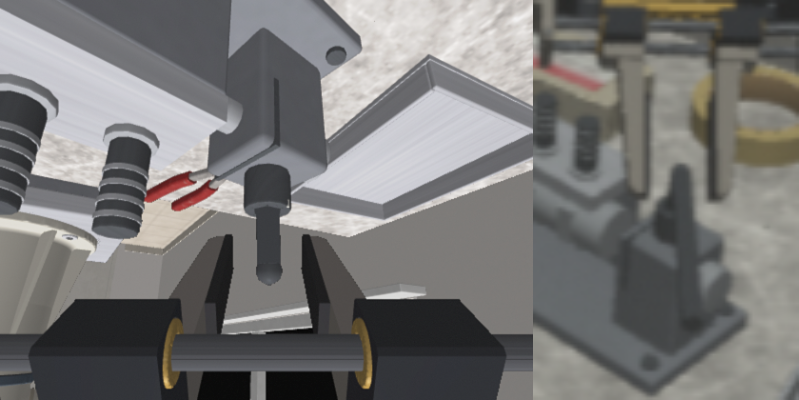

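```bash
python3 -m pendant '{"gripper":[0.2,0.2,0.2,0.2,0.2,0.2,0.2,0.2,0.2,0.2,0.2,0.2,0.2,0.2,0.2],"offset":[[0.3,0.18,0.3],[0.7,0.42,0.69],[1.31,0.78,1.29],[1.31,0.78,2.2],[1.31,0.78,3],[1.31,0.78,3],[0,0,3],[0,0,3],[-1.37,-0.82,3],[-1.37,-0.82,3],[-1.37,-0.82,3],[-1.37,-0.82,3],[-1.37,-0.82,3],[-1.37,-0.82,3],[-1.37,-0.82,3]],"angular":[[0,0,0],[0,0,0],[0,0,0],[0,0,0],[0.1,-0.17,0],[0.2,-0.33,0],[0.448,-0.746,0],[0.448,-0.746,0],[0.448,-0.746,0],[0.448,-0.746,0],[0.448,-0.746,0],[0.448,-0.746,0],[0.448,-0.746,0],[0.448,-0.746,0],[0.448,-0.746,0]]}'; python3 where.py; python3 - <<'E'
from k import *
s=readout.observe(); M=R.from_quat(s['tcp_rot'],scalar_first=True).as_matrix(); print(M.round(3))
w=cap('wrist','w18.png')
E
```

```text
time_s: 49.8
eef_pos: [451.8, -209.8, 275.3]
tcp_rot: [-0.001, 0.964, 0.266, -0.0]
force: [1.1, 0.7, -0.4]
width: 36.8
elbow [ 452.49 -209.61  294.36] tip [ 483.87 -190.57  263.43] xaxis [ 0.654  0.397 -0.644] long ang -149.06 F [ 1.1  0.7 -0.4] M [-0.04  0.13 -0.  ] w 36.8 q [-0.44  0.1   1.83  0.    1.22  0.59]
[[ 0.858  0.513 -0.001]
 [ 0.513 -0.858  0.002]
 [ 0.    -0.002 -1.   ]]
```

View pics/w18.png

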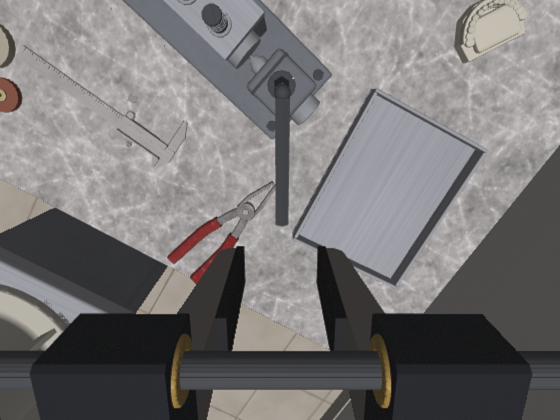

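```bash
python3 - <<'E'
from k import *
c=load('wrist')
a=ray(c,282,223,140); b=ray(c,282,89,140); print(a,b,np.linalg.norm(a-b),np.degrees(np.arctan2(*(a-b)[1::-1])))
s=readout.observe(); print((a-s['eef_pos']))
C=np.array([532.1,-162.2])
for k in range(0,14):
    an=-149.1-k*5; P=C+95*rz(an)[:2]; print(k,an,P.round(1),((P-(C+95*rz(-149.1)[:2]))/50).round(2),round(-np.radians(k*5),3))
E
```

```text
[ 432.17144108 -223.27019856  140.        ] [ 528.54530835 -165.52473009  140.        ] 112.34972817984165 -149.07072553326827
[ -19.48257164  -13.3634574  -135.2871429 ]
0 -149.1 [ 450.6 -211. ] [0. 0.] -0.0
1 -154.1 [ 446.6 -203.7] [-0.08  0.15] -0.087
2 -159.1 [ 443.4 -196.1] [-0.14  0.3 ] -0.175
3 -164.1 [ 440.7 -188.2] [-0.2   0.46] -0.262
4 -169.1 [ 438.8 -180.2] [-0.24  0.62] -0.349
5 -174.1 [ 437.6 -172. ] [-0.26  0.78] -0.436
6 -179.1 [ 437.1 -163.7] [-0.27  0.95] -0.524
7 -184.1 [ 437.3 -155.4] [-0.26  1.11] -0.611
8 -189.1 [ 438.3 -147.2] [-0.25  1.28] -0.698
9 -194.1 [ 440.  -139.1] [-0.21  1.44] -0.785
10 -199.1 [ 442.3 -131.1] [-0.17  1.6 ] -0.873
11 -204.1 [ 445.4 -123.4] [-0.1   1.75] -0.96
12 -209.1 [ 449.1 -116. ] [-0.03  1.9 ] -1.047
13 -214.1 [ 453.4 -108.9] [0.06 2.04] -1.134
```

```bash
python3 -m pendant '{"gripper":[0.2,0.2,0.2,0.2,0.2,0.2,0.3,0.45,0.6,0.67,0.67,0.67],"offset":[[-0.02,-0.02,-0.8],[-0.02,-0.02,-1.6],[-0.02,-0.02,-2.4],[-0.02,-0.02,-2.9],[-0.02,-0.02,-3.03],[-0.02,-0.02,-3.03],[-0.02,-0.02,-3.03],[-0.02,-0.02,-3.03],[-0.02,-0.02,-3.03],[-0.02,-0.02,-3.03],[-0.02,-0.02,-3.03],[-0.02,-0.02,-3.03]],"angular":[[0,0,0],[0,0,0],[0,0,0],[0,0,0],[0,0,0],[0,0,0],[0,0,0],[0,0,0],[0,0,0],[0,0,0],[0,0,0],[0,0,0]]}' 40
```

```text
time_s: 51.05
eef_pos: [449.7, -211.9, 124.6]
tcp_rot: [-0.001, 0.964, 0.265, 0.001]
force: [0.3, 0.4, -0.6]
width: 14.7
```

```bash
python3 -m pendant '{"gripper":[0.67,0.67,0.67,0.67,0.67,0.67,0.67,0.67,0.67,0.67,0.67,0.67],"offset":[[-0.04,0.08,0],[-0.08,0.15,0],[-0.11,0.22,0],[-0.14,0.3,0],[-0.17,0.38,0],[-0.2,0.46,0],[-0.22,0.54,0],[-0.24,0.62,0],[-0.25,0.7,0],[-0.26,0.78,0],[-0.27,0.86,0],[-0.27,0.95,0]],"angular":[[0,0,-0.044],[0,0,-0.087],[0,0,-0.131],[0,0,-0.175],[0,0,-0.218],[0,0,-0.262],[0,0,-0.305],[0,0,-0.349],[0,0,-0.393],[0,0,-0.436],[0,0,-0.48],[0,0,-0.524]]}'; python3 - <<'E'
from k import *
s=readout.observe(); print(s['moment'],s['qpos'].round(2))
w=cap('wrist','w19.png')
E
```

```text
time_s: 52.25
eef_pos: [436.7, -165.7, 124.9]
tcp_rot: [0.001, 1.0, 0.006, 0.001]
force: [-1.3, -7.2, 2.1]
width: 15.2
[-1.46063195  0.49391678  0.03192604] [-0.37  0.22  2.05 -0.    0.87  1.19]
```

View pics/w19.png

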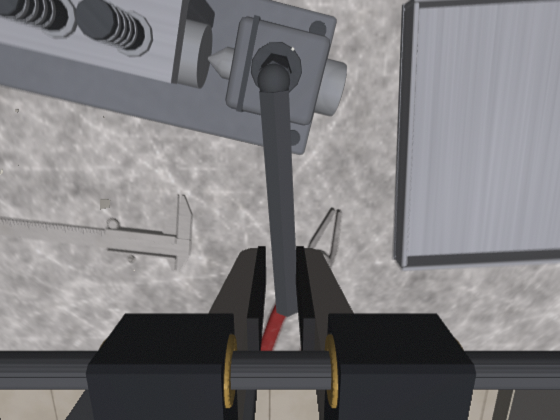

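```bash
python3 -m pendant '{"gripper":[0.67,0.67,0.67,0.67,0.67,0.67,0.67,0.67,0.67,0.67,0.67,0.67],"offset":[[0,0.08,0],[0.01,0.16,0],[0.01,0.25,0],[0.02,0.33,0],[0.04,0.41,0],[0.06,0.49,0],[0.08,0.57,0],[0.1,0.65,0],[0.13,0.73,0],[0.17,0.8,0],[0.2,0.88,0],[0.24,0.95,0]],"angular":[[0,0,-0.044],[0,0,-0.087],[0,0,-0.131],[0,0,-0.175],[0,0,-0.218],[0,0,-0.262],[0,0,-0.305],[0,0,-0.349],[0,0,-0.393],[0,0,-0.436],[0,0,-0.48],[0,0,-0.524]]}'; python3 -m pendant '{"gripper":[0.67,0.67],"offset":[[0.04,0.07,0],[0.07,0.11,0]],"angular":[[0,0,-0.044],[0,0,-0.07]]}'
```

```text
time_s: 53.5
eef_pos: [447.6, -117.7, 124.5]
tcp_rot: [0.001, 0.967, -0.254, 0.0]
force: [-3.2, -5.9, 2.7]
width: 15.4
time_s: 53.7
eef_pos: [450.9, -112.0, 124.4]
tcp_rot: [0.001, 0.958, -0.287, 0.0]
force: [-5.5, -6.1, 4.3]
width: 15.3
```

```bash
python3 -m pendant '{"gripper":[0.67,0.67,0.67],"offset":[[0.04,0.05,0],[0.08,0.11,0],[0.08,0.11,0]],"angular":[[0,0,-0.035],[0,0,-0.07],[0,0,-0.07]]}';  python3 - <<'E'
from k import *
w=cap('wrist','w20.png')
cv2.imwrite('pics/w20c.png',cv2.convertScaleAbs(cv2.resize(w['pixels'][0:330,180:400,::-1],None,fx=1.8,fy=1.8),alpha=1.4))
E
```

```text
time_s: 54.0
eef_pos: [454.7, -106.3, 124.3]
tcp_rot: [0.001, 0.947, -0.32, -0.0]
force: [-3.7, -5.4, 2.9]
width: 15.2
```

View pics/w20c.png

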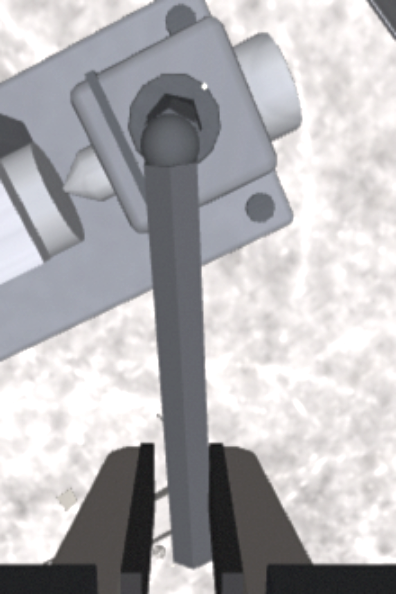

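```bash
cat > dot.py <<'E'
from k import *
import sys
w=load('wrist'); im=w['pixels'].astype(int)
u,v=proj(w,[532.1,-162.2,108]); 
sub=im[int(v)-30:int(v)+30,int(u)-30:int(u)+30].min(2)
ys,xs=np.where(sub>235); 
if len(xs): 
  U=xs.mean()+int(u)-30; V=ys.mean()+int(v)-30; p=ray(w,U,V,108); d=p-np.array([532.3,-162.5,108]); print(len(xs),U,V,np.degrees(np.arctan2(d[1],d[0])),np.linalg.norm(d))
  print('screw',0.30+np.radians(-30.9-np.degrees(np.arctan2(d[1],d[0]))))
E
python3 dot.py
python3 - <<'E'
from k import *
w=load('wrist')
f=lambda x,y,s,x0,y0:((x+.5)/s-.5+x0,(y+.5)/s-.5+y0)
c=ray(w,*f(174,116,1.8,180,0),108); d=ray(w,*f(205,86,1.8,180,0),108)
print(c,d,np.degrees(np.arctan2(*(d-c)[1::-1])))
e=ray(w,*f(175,200,1.8,180,0),141);t=ray(w,*f(188,560,1.8,180,0),141);print('long',np.degrees(np.arctan2(*(t-e)[1::-1])))
E
```

```text
[ 532.94241016 -163.59712379  108.        ] [ 533.82924083 -174.45979964  108.        ] -85.33271394173693
long 144.61057556375053
```

```bash
python3 -m pendant '{"gripper":[0.67,0.67,0.67],"offset":[[0.04,0.05,0],[0.08,0.1,0],[0.08,0.1,0]],"angular":[[0,0,-0.035],[0,0,-0.07],[0,0,-0.07]]}'; python3 -m pendant '{"gripper":[0.67,0.67,0.67],"offset":[[0.04,0.05,0],[0.09,0.1,0],[0.09,0.1,0]],"angular":[[0,0,-0.035],[0,0,-0.07],[0,0,-0.07]]}'
```

```text
time_s: 54.35
eef_pos: [458.5, -101.4, 124.2]
tcp_rot: [0.001, 0.936, -0.353, -0.0]
force: [-4.6, -5.9, 1.8]
width: 14.8
time_s: 54.65
eef_pos: [463.0, -96.3, 124.2]
tcp_rot: [0.001, 0.923, -0.386, -0.0]
force: [-4.3, -6.0, 2.4]
width: 15.7
```

```bash
python3 -m pendant '{"gripper":[0.67,0.67,0.67,0.67],"offset":[[0.03,0.03,0],[0.06,0.06,0],[0.1,0.09,0],[0.1,0.09,0]],"angular":[[0,0,-0.023],[0,0,-0.047],[0,0,-0.07],[0,0,-0.07]]}';python3 - <<'E'
from k import *
w=cap('wrist','w21.png')
cv2.imwrite('pics/w21c.png',cv2.convertScaleAbs(cv2.resize(w['pixels'][20:120,220:340,::-1],None,fx=6,fy=6),alpha=1.4))
E
```

```text
time_s: 55.05
eef_pos: [467.7, -91.8, 124.1]
tcp_rot: [0.001, 0.909, -0.418, -0.001]
force: [-4.9, -4.6, 3.1]
width: 14.8
```

View pics/w21c.png

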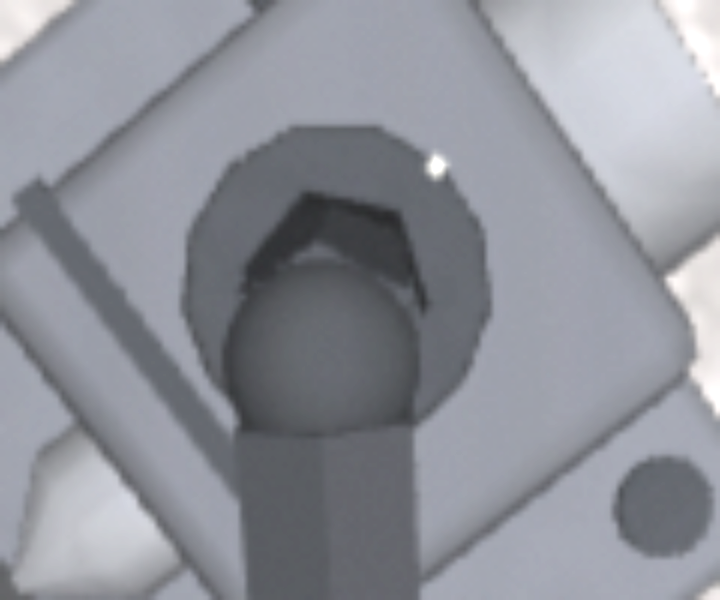

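```bash
python3 - <<'E'
from k import *
w=load('wrist')
f=lambda x,y,s,x0,y0:((x+.5)/s-.5+x0,(y+.5)/s-.5+y0)
c=ray(w,*f(337,281,6,220,20),108); d=ray(w,*f(437,165,6,220,20),108)
print(c,d,np.degrees(np.arctan2(*(d-c)[1::-1])))
for x,y in [(312,190),(400,212),(425,305)]:
  v=ray(w,*f(x,y,6,220,20),108); print(np.degrees(np.arctan2(*(v-c)[1::-1])))
E
```

```text
[ 532.01487122 -163.06018007  108.        ] [ 531.58088617 -174.58662108  108.        ] -92.1562398884767
-33.22602960737498
-93.79322671069671
-153.7168598788839
```

```bash
python3 -m pendant '{"gripper":[0.67,0.67,0.67,0.67],"offset":[[0.03,0.02,0],[0.06,0.05,0],[0.1,0.08,0],[0.1,0.08,0]],"angular":[[0,0,-0.023],[0,0,-0.047],[0,0,-0.07],[0,0,-0.07]]}'
```

```text
time_s: 55.5
eef_pos: [472.5, -87.8, 124.0]
tcp_rot: [0.001, 0.893, -0.449, -0.001]
force: [-4.3, -3.3, 2.4]
width: 15.4
```

```bash
python3 - <<'E'
from k import *
w=cap('wrist','w22.png')
cv2.imwrite('pics/w22c.png',cv2.convertScaleAbs(cv2.resize(w['pixels'][0:330,180:400,::-1],None,fx=1.8,fy=1.8),alpha=1.4))
cv2.imwrite('pics/w22d.png',cv2.convertScaleAbs(cv2.resize(w['pixels'][20:120,220:340,::-1],None,fx=6,fy=6),alpha=1.4))
E
```

```text
(no output)
```

View pics/w22c.png

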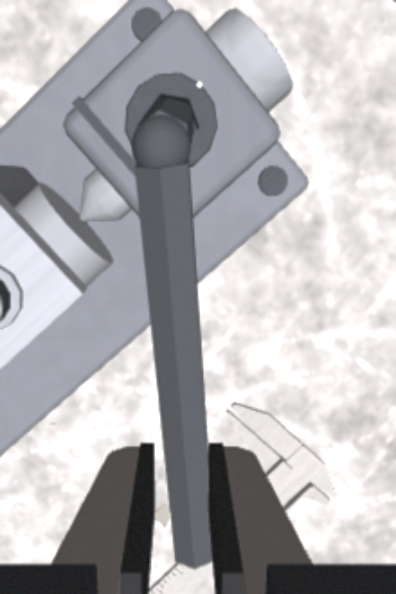

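View pics/w22d.png

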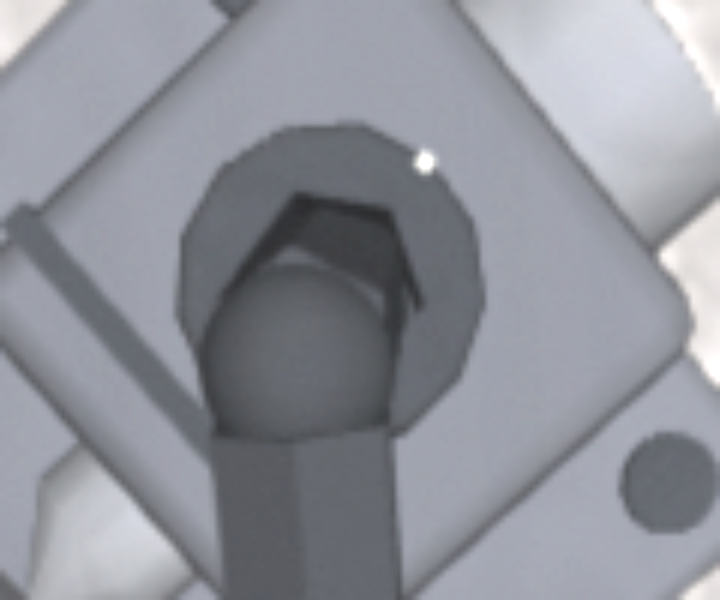

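```bash
python3 - <<'E'
from k import *
w=load('wrist')
f=lambda x,y,s,x0,y0:((x+.5)/s-.5+x0,(y+.5)/s-.5+y0)
c=ray(w,*f(331,280,6,220,20),108); 
for x,y in [(425,160),(300,192),(390,213),(420,305)]:
  v=ray(w,*f(x,y,6,220,20),108); print(np.degrees(np.arctan2(*(v-c)[1::-1])))
e=ray(w,*f(302,350,6,220,20),140);print(e)
t=ray(w,*f(195,560,1.8,180,0),141);print('long',t,np.degrees(np.arctan2(*(t-e)[1::-1])), readout.observe()['force'])
E
```

```text
-93.49144704083443
-33.00127668565938
-96.80372103424496
-158.1433701681807
[ 529.20159913 -156.72124979  140.        ]
long [460.66880985 -77.50318949 141.        ] 130.86359778953857 [-3.95070534 -1.61236816  2.0485262 ]
```

```bash
python3 - <<'E'
from k import *
w=load('wrist'); W=pts(w)
for r in (95,120,150,180,200,230,250,280,300):
    m=[i for i in range(250,310) if W[r,i,2]>120]
    print(r, len(m), np.nanmax(W[r,250:310,2]).round(1), np.nanmean(W[r,m],0).round(1) if m else '')
print(W[78,270],W[70:84,270,2].round(0))
c=cap('scene'); cv2.imwrite('pics/s6.png',cv2.resize(c['pixels'][190:310,280:400,::-1],(600,600),interpolation=cv2.INTER_CUBIC))
E
```

```text
95 29 142.8 [ 525.5 -151.4  141.2]
120 30 141.3 [ 519.1 -144.   139. ]
150 29 139.2 [ 510.9 -134.4  136.8]
180 27 137.0 [ 501.8 -124.2  134.5]
200 26 135.0 [ 495.5 -116.9  132.8]
230 25 132.4 [ 485.3 -105.   129.9]
250 55 130.0 [478.7 -95.9 127.6]
280 52 160.2 [473.5 -89.3 142.6]
300 48 176.0 [469.5 -84.8 149.8]
[ 529.00243109 -156.63815612  143.05016529] [142. 141. 142. 141. 142. 142. 142. 143. 143. 143. 143. 143. 143. 143.]
```

View pics/s6.png

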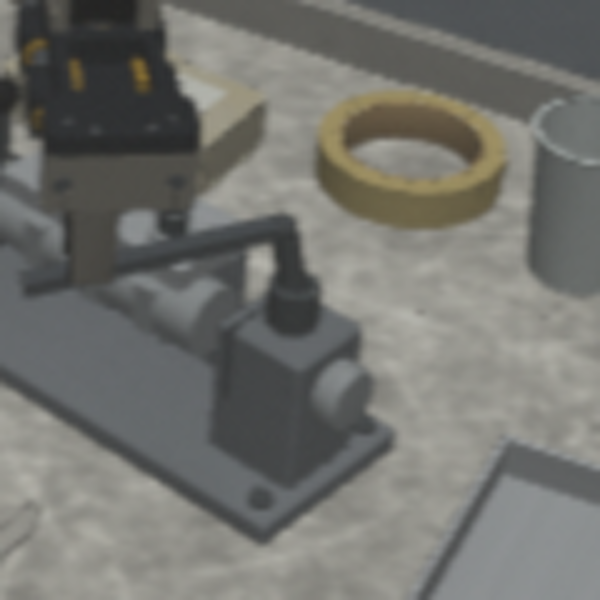

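The screw reads about 1.39 rad, but the key has tilted and walked past the stop angle. I ease it back and look again.

```bash
python3 -m pendant '{"gripper":[0.67,0.67,0.67,0.67,0.67,0.67],"offset":[[-0.07,-0.07,0],[-0.15,-0.14,0],[-0.22,-0.2,0],[-0.29,-0.27,0],[-0.29,-0.27,0],[-0.29,-0.27,0]],"angular":[[0,0,0.05],[0,0,0.1],[0,0,0.16],[0,0,0.21],[0,0,0.21],[0,0,0.21]]}';python3 - <<'E'
from k import *
w=cap('wrist','w23.png')
cv2.imwrite('pics/w23d.png',cv2.convertScaleAbs(cv2.resize(w['pixels'][20:120,220:340,::-1],None,fx=6,fy=6),alpha=1.4))
W=pts(w)
for r in (95,120,150,180,200,230,250):
    m=[i for i in range(250,310) if W[r,i,2]>120]
    print(r, len(m), np.nanmax(W[r,250:310,2]).round(1), np.nanmean(W[r,m],0).round(1) if m else '')
E
```

```text
time_s: 56.2
eef_pos: [460.0, -100.8, 124.5]
tcp_rot: [-0.0, 0.935, -0.354, 0.001]
force: [0.4, 0.5, 1.0]
width: 15.3
95 30 143.4 [ 524.1 -153.1  141.7]
120 30 142.2 [ 516.6 -146.9  140.4]
150 28 141.5 [ 506.8 -139.2  139.3]
180 26 140.3 [ 496.6 -130.9  137.9]
200 27 139.2 [ 489.2 -125.   136.6]
230 26 138.1 [ 477.7 -115.7  134.9]
250 56 136.0 [ 468.9 -107.8  130.5]
```

View pics/w23d.png

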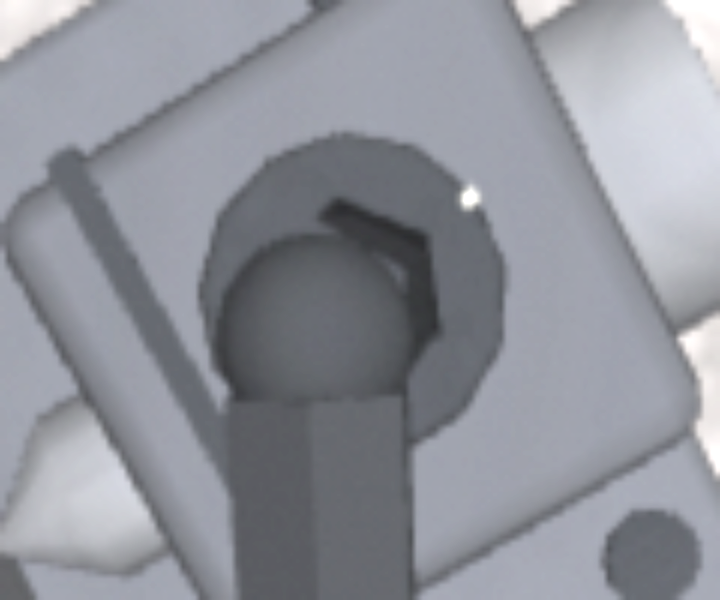

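```bash
python3 - <<'E'
from k import *
w=load('wrist')
f=lambda x,y,s,x0,y0:((x+.5)/s-.5+x0,(y+.5)/s-.5+y0)
P=[(208,290),(250,180),(340,135),(440,160),(497,245),(500,310),(470,390)]
pp=np.array([ray(w,*f(x,y,6,220,20),108)[:2] for x,y in P]).astype(np.float32)
A=np.c_[2*pp,np.ones(len(pp))]; s=np.linalg.lstsq(A,(pp**2).sum(1),rcond=None)[0]; c=np.r_[s[:2],108]; print(c,np.sqrt(s[2]+s[0]**2+s[1]**2))
for cc in (c,np.array([532.3,-162.6,108])):
 print([np.degrees(np.arctan2(*(ray(w,*f(x,y,6,220,20),108)-cc)[1::-1])).round(1) for x,y in [(471,196),(335,200),(428,235),(440,330)]])
E
```

```text
[ 531.91799728 -163.07437089  108.        ] 11.701429991307979
[np.float64(-93.3), np.float64(-28.4), np.float64(-94.6), np.float64(-153.7)]
[np.float64(-95.0), np.float64(-33.3), np.float64(-97.2), np.float64(-151.8)]
```

```bash
python3 - <<'E'
from k import *
w=load('wrist')
f=lambda x,y,s,x0,y0:((x+.5)/s-.5+x0,(y+.5)/s-.5+y0)
e=ray(w,*f(315,328,6,220,20),140); print(e)
d=rz(141.1); P=e+45*d; print(P, (P-readout.observe()['eef_pos'])/50)
E
```

```text
[ 530.1183106  -158.19375689  140.        ]
[ 495.09736891 -129.9354193   140.        ] [ 0.70165133 -0.58361796  0.31058321]
```

```bash
python3 -m pendant '{"gripper":[0.4,0.2,0.2,0.2,0.2,0.2,0.2,0.2,0.2,0.2,0.2,0.2,0.4,0.7,0.9,0.9,0.9,0.9],"offset":[[0,0,0],[0,0,0],[0,0,0],[0,0,0.4],[0,0,1],[0.3,-0.25,1],[0.7,-0.58,1],[0.7,-0.58,1],[0.7,-0.58,0.5],[0.7,-0.58,0.1],[0.7,-0.58,0.05],[0.7,-0.58,0.05],[0.7,-0.58,0.05],[0.7,-0.58,0.05],[0.7,-0.58,0.05],[0.7,-0.58,0.05],[0.7,-0.58,0.05],[0.7,-0.58,0.05]],"angular":[[0,0,0],[0,0,0],[0,0,0],[0,0,0],[0,0,0],[0,0,0.03],[0,0,0.03],[0,0,0.03],[0,0,0.03],[0,0,0.03],[0,0,0.03],[0,0,0.03],[0,0,0.03],[0,0,0.03],[0,0,0.03],[0,0,0.03],[0,0,0.03],[0,0,0.03]]}' 50;python3 - <<'E'
from k import *
print(readout.observe()['moment'])
w=cap('wrist','w24.png'); c=cap('scene')
cv2.imwrite('pics/m9.png',np.hstack([cv2.resize(w['pixels'][:,:,::-1],(533,400)),cv2.resize(c['pixels'][190:300,300:373,::-1],(266,400))]))
E
```

```text
time_s: 58.05
eef_pos: [494.9, -129.8, 127.2]
tcp_rot: [-0.0, 0.941, -0.339, 0.001]
force: [-1.2, 1.8, 3.2]
width: 11.0
[0.15872812 0.14929342 0.08952253]
```

View pics/m9.png

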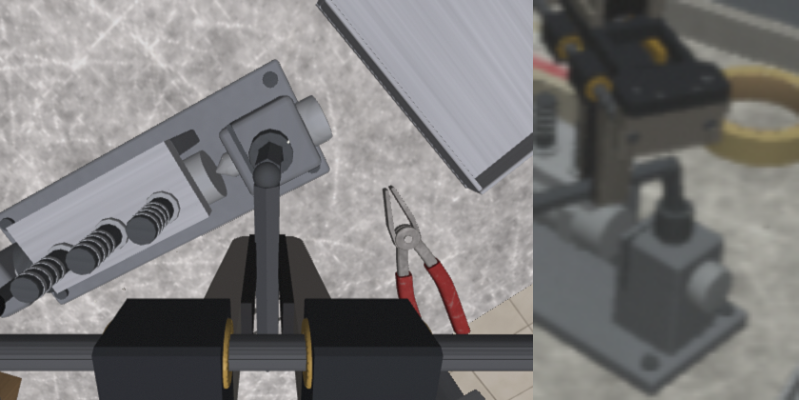

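```bash
python3 -m pendant '{"gripper":[0.9,0.9,0.9,0.9,0.9,0.9,0.9,0.9,0.9],"offset":[[0,0,0.1],[0,0,0.25],[0,0,0.4],[0,0,0.6],[0,0,1],[0,0,1.6],[0,0,2.2],[0,0,2.5],[0,0,2.5]],"angular":[[0,0,0],[0,0,0],[0,0,0],[0,0,0],[0,0,0],[0,0,0],[0,0,0],[0,0,0],[0,0,0]]}';python3 - <<'E'
from k import *
w=cap('wrist','w25.png'); c=cap('scene'); t=cap('top','t6.png')
cv2.imwrite('pics/m10.png',np.hstack([cv2.resize(w['pixels'][:,:,::-1],(533,400)),cv2.resize(c['pixels'][130:270,280:373,::-1],(266,400))]))
cv2.imwrite('pics/w25d.png',cv2.convertScaleAbs(cv2.resize(w['pixels'][90:190,220:340,::-1],None,fx=6,fy=6),alpha=1.4))
E
```

```text
time_s: 59.05
eef_pos: [495.9, -130.2, 254.8]
tcp_rot: [-0.0, 0.941, -0.339, 0.003]
force: [-1.0, -0.2, -1.0]
width: 11.4
```

View pics/m10.png

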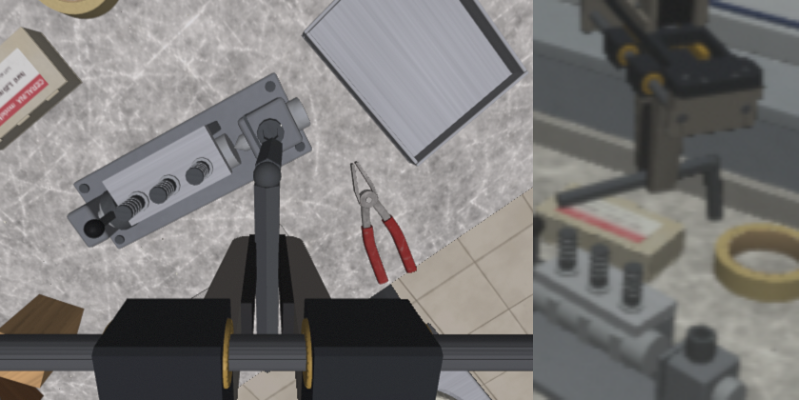

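View pics/t6.png

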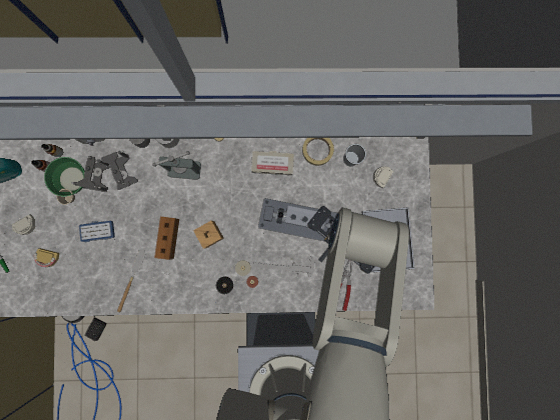

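```bash
python3 -m pendant '{"gripper":[0.9,0.9,0.9,0.9,0.9,0.9,0.9,0.9,0.9,0.9],"offset":[[0.1,-1,0.4],[0.2,-2,0.4],[0.3,-3,0.4],[0.37,-4,0.4],[0.37,-4.4,0.4],[0.37,-4.4,0.4],[0.37,-4.4,0.4],[0.37,-4.4,0.4],[0.37,-4.4,0.4],[0.37,-4.4,0.4]],"angular":[[0,0,0.1],[0,0,0.2],[0,0,0.35],[0,0,0.5],[0,0,0.763],[0,0,0.763],[0,0,0.763],[0,0,0.763],[0,0,0.763],[0,0,0.763]]}';python3 - <<'E'
from k import *
w=cap('wrist','w26.png'); c=cap('scene','s7.png'); t=cap('top','t7.png')
print(readout.observe()['qpos'].round(2))
W=pts(t); z=W[...,2]; roi=np.zeros(z.shape,bool); roi[190:290,350:435]=1
m=roi&(z>1.5)&(z<45); p=W[m][:,:2].astype(np.float32); print(cv2.minAreaRect(p))
E
```

```text
time_s: 60.2
eef_pos: [513.2, -349.1, 271.8]
tcp_rot: [-0.001, 0.999, 0.035, 0.0]
force: [-0.6, -0.0, -1.6]
width: 11.0
[-0.6   0.3   1.58  0.    1.26  0.9 ]
((490.9225769042969, -345.82440185546875), (272.0423889160156, 326.27374267578125), 89.15387725830078)
```

View pics/w26.png

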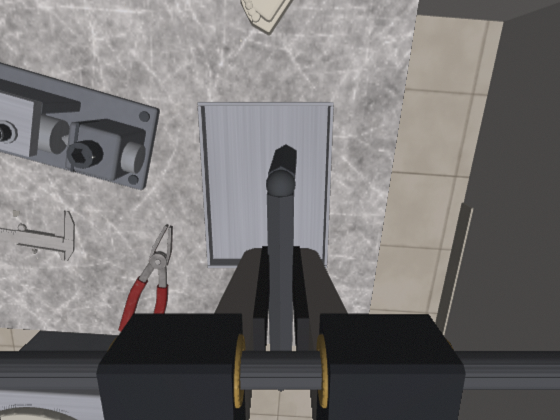

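View pics/s7.png

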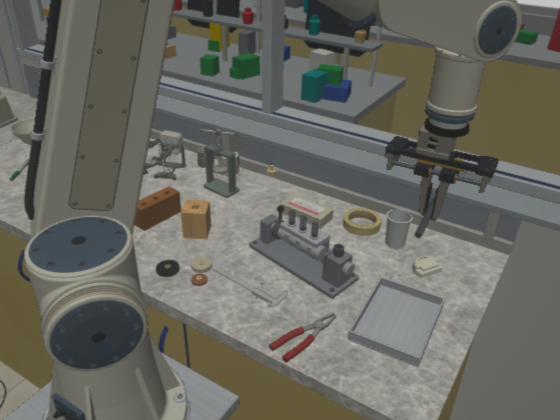

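View pics/t7.png

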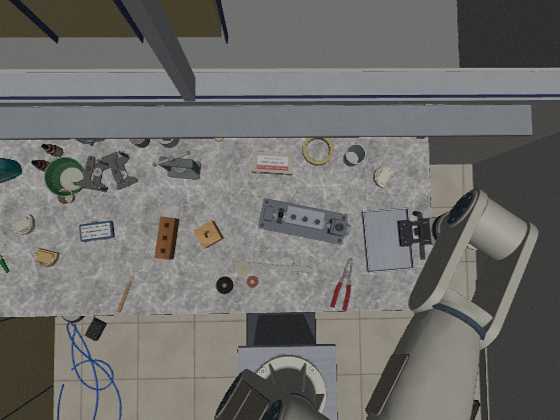

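```bash
python3 - <<'E'
from k import *
w=load('wrist')
A=[ray(w,u,v,26) for u,v in [(198.5,102),(333.5,102.5),(210,266)]]
print(np.round(A,1)); print(np.linalg.norm(A[1]-A[0]),np.linalg.norm(A[2]-A[0]))
x=(A[0]-A[2]);x/=np.linalg.norm(x); print('yaw',np.degrees(np.arctan2(x[1],x[0]))); print('centre',(A[1]+A[2])/2)
t=load('top'); W=pts(t); z=W[...,2]
for u,v in [(363,210),(408,207),(369,271),(412,268)]: print(ray(t,u,v,26).round(1))
cv2.imwrite('pics/w26d.png',cv2.convertScaleAbs(cv2.resize(w['pixels'][120:180,45:125,::-1],None,fx=9,fy=9,interpolation=cv2.INTER_CUBIC),alpha=1.5))
E
```

```text
[[ 584.9 -254.1   26. ]
 [ 594.7 -401.3   26. ]
 [ 389.2 -269.7   26. ]]
147.5072794612405 196.26178761435776
yaw 4.555154570095001
centre [ 491.976372   -335.47987633   26.        ]
[ 586.3 -253.6   26. ]
[ 594.5 -401.2   26. ]
[ 389.3 -268.2   26. ]
[ 396.8 -408.1   26. ]
```

View pics/w26d.png

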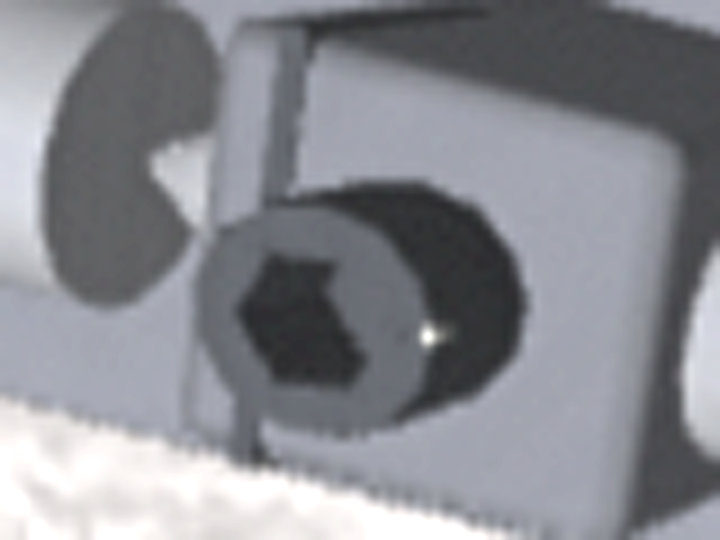

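```bash
python3 - <<'E'
from k import *
w=load('wrist')
f=lambda x,y,s,x0,y0:((x+.5)/s-.5+x0,(y+.5)/s-.5+y0)
c=ray(w,*f(313,321,9,45,120),108);d=ray(w,*f(426,336,9,45,120),108)
print(c,np.degrees(np.arctan2(*(d-c)[1::-1])))
V=np.array([ray(w,*f(x,y,9,45,120),108) for x,y in [(268,256),(337,264),(272,386),(240,312),(353,388)]])
a=np.degrees(np.arctan2(V[:,1]-c[1],V[:,0]-c[0])); print(a.round(1))
E
```

```text
[ 532.2373384  -163.51475485  108.        ] -93.67431018933355
[  32.2  -26.   145.8   86.9 -152.2]
```

The screw is at about 1.40 rad (stop). The tray was knocked about 24 mm towards +y; its centre is now about (492, -334). I place the key with a roll, so that it falls flat.

```bash
python3 -m pendant '{"gripper":[0.9,0.9,0.9,0.9,0.9,0.9,0.9,0.9],"offset":[[-0.12,0.12,-0.8],[-0.12,0.12,-1.6],[-0.12,0.12,-2.4],[-0.12,0.12,-3.2],[-0.12,0.12,-3.6],[-0.12,0.12,-3.6],[-0.12,0.12,-3.6],[-0.12,0.12,-3.6]],"angular":[[-0.1,-0.007,0],[-0.2,-0.014,0],[-0.3,-0.02,0],[-0.435,-0.031,0],[-0.435,-0.031,0],[-0.435,-0.031,0],[-0.435,-0.031,0],[-0.435,-0.031,0]]}';python3 - <<'E'
from k import *
s=readout.observe(); print(s['qpos'].round(2)); M=R.from_quat(s['tcp_rot'],scalar_first=True).as_matrix(); print(M.round(2))
w=cap('wrist','w27.png'); c=cap('scene','s8.png')
cv2.imwrite('pics/m11.png',np.hstack([cv2.resize(w['pixels'][:,:,::-1],(400,300)),cv2.resize(c['pixels'][210:360,330:530,::-1],(400,300))]))
E
```

```text
time_s: 61.15
eef_pos: [508.6, -344.9, 94.0]
tcp_rot: [0.216, 0.976, 0.034, 0.009]
force: [0.6, -0.6, -0.9]
width: 10.5
[-0.37  0.41  1.95 -0.65  0.68  1.62]
[[ 1.    0.06  0.03]
 [ 0.07 -0.9  -0.42]
 [ 0.    0.42 -0.91]]
```

View pics/m11.png

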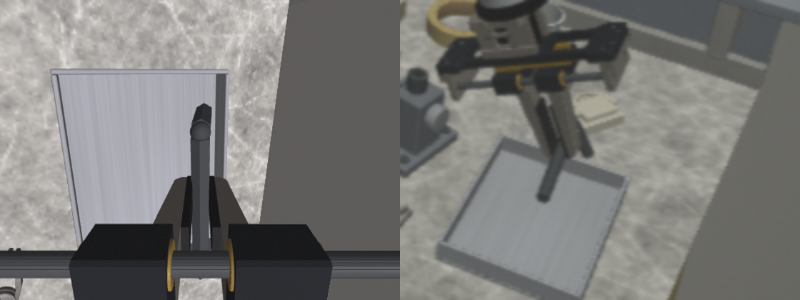

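```bash
python3 -m pendant '{"gripper":[0.9,0.9,0.9,0.9,0.9,0.9,0.9],"offset":[[0,0,-0.3],[0,0,-0.6],[0,0,-0.8],[0,0,-0.92],[0,0,-1.0],[0,0,-1.0],[0,0,-1.0]],"angular":[[0,0,0],[0,0,0],[0,0,0],[0,0,0],[0,0,0],[0,0,0],[0,0,0]]}';python3 - <<'E'
from k import *
w=cap('wrist','w27.png'); c=cap('scene','s8.png')
cv2.imwrite('pics/m12.png',np.hstack([cv2.resize(w['pixels'][:,:,::-1],(400,300)),cv2.resize(c['pixels'][230:380,330:530,::-1],(400,300))]))
E
```

```text
time_s: 61.95
eef_pos: [507.4, -344.0, 42.2]
tcp_rot: [0.216, 0.976, 0.035, 0.008]
force: [0.2, -0.3, -1.4]
width: 10.9
```

View pics/m12.png

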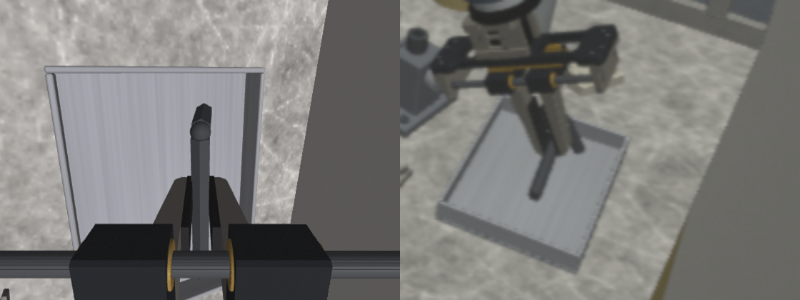

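```bash
python3 -m pendant '{"gripper":[0.9,0.9,0.9],"offset":[[0,0,-0.04],[0,0,-0.08],[0,0,-0.08]],"angular":[[0,0,0],[0,0,0],[0,0,0]]}'; python3 -m pendant '{"gripper":[0.7,0.5,0.3,0.3,0.3],"offset":[[0,0,0],[0,0,0],[0,0,0],[0,0,0],[0,0,0]],"angular":[[0,0,0],[0,0,0],[0,0,0],[0,0,0],[0,0,0]]}';python3 - <<'E'
from k import *
w=cap('wrist','w28.png'); c=cap('scene','s8.png')
cv2.imwrite('pics/m13.png',np.hstack([cv2.resize(w['pixels'][:,:,::-1],(400,300)),cv2.resize(c['pixels'][230:380,330:530,::-1],(400,300))]))
E
```

```text
time_s: 62.35
eef_pos: [507.2, -343.8, 37.8]
tcp_rot: [0.216, 0.976, 0.035, 0.008]
force: [0.4, -0.4, -0.1]
width: 11.0
time_s: 62.85
eef_pos: [507.2, -343.8, 37.9]
tcp_rot: [0.216, 0.976, 0.035, 0.008]
force: [0.0, -0.0, 0.3]
width: 32.2
```

View pics/m13.png

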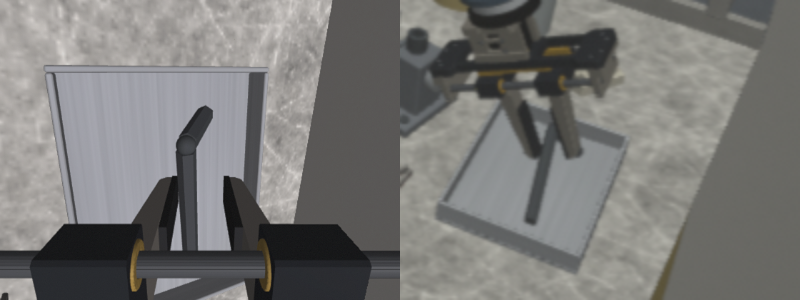

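```bash
python3 -m pendant '{"gripper":[0.3,0.3,0.3,0.3,0.3,0.3,0.3,0.3,0.3,0.3],"offset":[[0,0,0.1],[0,0,0.2],[0,0,0.3],[0,0,0.4],[0,0,0.6],[0,0,1],[0,0,1.6],[0,0,2.4],[0,0,3],[0,0,3]],"angular":[[0,0,0],[0,0,0],[0,0,0],[0,0,0],[0,0,0],[0,0,0],[0,0,0],[0,0,0],[0,0,0],[0,0,0]]}';python3 - <<'E'
from k import *
w=cap('wrist','w29.png'); c=cap('scene','s9.png')
cv2.imwrite('pics/m14.png',np.hstack([cv2.resize(w['pixels'][:,:,::-1],(400,300)),cv2.resize(c['pixels'][230:380,330:530,::-1],(400,300))]))
E
```

```text
time_s: 63.95
eef_pos: [509.7, -344.8, 193.4]
tcp_rot: [0.217, 0.975, 0.034, 0.012]
force: [0.9, -0.1, -0.3]
width: 32.0
```

View pics/m14.png

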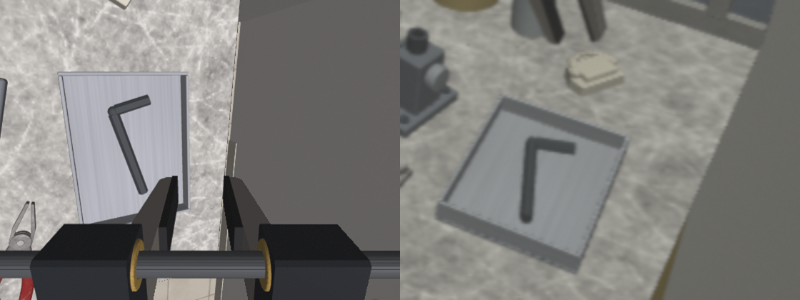

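The key lies flat in the tray. I retreat and run the final checks.

```bash
python3 -m pendant '{"gripper":[0.3,0.3,0.3,0.3,0.3,0.3,0.3,0.3,0.3,0.3,0.3,0.3],"offset":[[0,0,1],[-1,1,2],[-2,2,2],[-2,3,2],[-2,4,2],[-2,5,2],[-2,6,2],[-2,7,2],[-1.5,8,2],[-1.5,9,2],[-1.5,9,2],[-1.5,9,2]],"angular":[[0,0,0],[0.1,0,0],[0.2,0,0],[0.3,0,0],[0.435,0.031,0],[0.435,0.031,0],[0.435,0.031,0],[0.435,0.031,0],[0.435,0.031,0],[0.435,0.031,0],[0.435,0.031,0],[0.435,0.031,0]]}';python3 - <<'E'
from k import *
c=cap('scene','s10.png'); t=cap('top','t10.png')
W=pts(t); z=W[...,2]
roi=np.zeros(z.shape,bool); roi[160:195,365:400]=1
m=roi&(z>10)&(z<40); print('cast',cv2.minAreaRect(W[m][:,:2].astype(np.float32))[0])
g=t['pixels'].max(2); roi[:]=0; roi[210:268,372:410]=1
m=roi&(g<95); print(m.sum(), np.nanmax(z[m]))
a=cv2.resize(t['pixels'][190:285,345:425,::-1],(400,475)); b=cv2.resize(c['pixels'][190:300,240:362,::-1],(400,475))
cv2.imwrite('pics/m15.png',np.hstack([a,b]))
E
```

```text
time_s: 65.25
eef_pos: [431.7, 110.5, 286.6]
tcp_rot: [-0.001, 0.999, 0.038, -0.001]
force: [0.1, -0.8, -0.0]
width: 32.4
cast (700.50244140625, -320.268310546875)
291 33.009393859213404
```

View pics/m15.png

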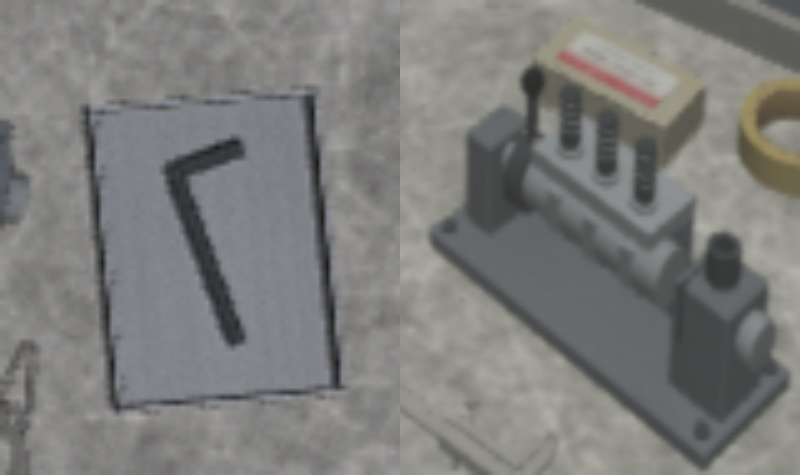

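```bash
python3 - <<'E'
from h import *
print(manip.finish_job())
E
```

```text
the job is handed in; nothing more can be done
None
```

I finished the whole sequence and handed the job in at about 65 s of the 200 s allowed. The hand-in gave no verdict.

**What I did**
- **Arbor:** I turned it by its driver ball until the mark faced up. The first push failed because a finger rode up onto the ball (about 31 N at the wrist), so I backed off and repeated it lower.
- **Pins:** All three went from the rack into holes 1 to 3 with their flanges on the bridge.
- **Key:** My first approach, with the long arm pointing away from the robot, ran into the limit of joint 4. I turned the key so the long arm pointed towards the robot, then seated its short arm fully in the socket.
- **Screw:** I turned it clockwise with the long arm. The force never rose sharply at the stop. The key tilted about 10° and twisted past the stop angle in the loose socket, so I eased it back.
- **Tray:** The tray had been knocked about 24 mm aside, so I measured it again before laying the key in it.

**Last checks**
- **Pins and ball:** The final scene picture shows all three pins seated and the ball upright. The only angle I measured, just after turning the arbor, was about 0.01 rad.
- **Screw:** After I took the key out, the screw's white dot put it at about 1.40 rad. Other readings from the dot and the hexagon ranged from 1.37 to 1.46.
- **Key:** It lies flat inside the tray, clear of the walls. One depth reading over the key area was 33 mm, which I took as noise or the tray rim, because the pictures show it flat.
- **Cast:** It measured within about 5 mm of where it started, about the level of the measurement noise.
- **Hand:** The gripper was well clear of everything when I handed in.

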